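Pack up the heel of a strap clamp and hold it down

TASK

Pack up the heel of the strap clamp on the T-slot plate: lift the lid off the packing tray, lay it flat on the machine bed, and slide brass shims from the tray, one on top of another, flat and squarely in line under the raised heel. Add just as many as it takes for the strap, pushed down at the heel, to close firmly on the pack lying level or slightly heel-high, not heel-low; spare shims stay in the tray and everything else on the bed is left alone. Finish while holding: keep pressing the heel firmly down on the pack and do not let go, so that the nut can be tightened.

Things in the scene. Friction and masses are not known exactly. Their poses are not given: they have to be found in the camera images.
- plate: Fixed aluminium T-slot plate lying on the machine bed, 340 x 150 x 20 mm, three 12 mm wide slots along its x axis. Origin: centre of its underside, z up; its top face is 20 mm above the origin.
- clamp: Fixed blue bearing block with a flat foot on the plate, with stud and nut. Origin: where the strap's nose bears on top of the foot, 5 to 23 mm above the plate's top (varies): the height the pack must reach. z up. The strap runs along -x over the middle slot; the block (62 wide, 50 mm above the origin) is at +x. Stud (10 mm) at x = -60 mm, its nut and tip 38 mm above the origin.
- clamp_strap (a joint): Black steel strap 130 x 30 x 14 mm, hinged at clamp's origin about its y. 0 = level, underside at the origin's height; positive = heel up (rad). Heel end 122 mm from the origin along -x; last 37 mm solid. A spring holds it heel-up at 0.16 (end of travel); about 5 N on the heel brings it level; solid stop at -0.04 (heel low).
- strap_heel (a point): Point on the top face of the strap's heel, on its centre line, 17 mm in from the heel end (105 mm from the nose bearing point): the place to push down. It moves with the strap. A firm push here is 10 to 20 N, so that well over 4 N reaches the pack.
- tray: Fixed open stainless tray, 125 (x) x 215 (y) x 26 mm high, walls and floor 4 mm. Origin: centre of its underside.
- lid: Loose steel lid on the tray, 131 (x) x 221 (y) mm. Black bar handle in its middle, 14 mm wide in x, 76 long in y, underside 26 and top 40 mm above the origin. Origin: centre of its underside, the bottom of a 5 mm deep plug sitting inside the tray; the sheet's top is 8 mm above the origin. About 0.22 kg.
- shim_1: One of three equal loose brass shims lying flat side by side in the tray, 80 (x) x 25 (y) x 8 mm (z), about 0.14 kg. Origin: centre of its underside; x is its long axis. To be slid in lengthwise from the heel end, so that 12 to 50 mm (best about 30) of its length lies under the strap's heel and the rest sticks out; the sides in line with the strap.
- shim_2: One of three equal loose brass shims lying flat side by side in the tray, 80 (x) x 25 (y) x 8 mm (z), about 0.14 kg. Origin: centre of its underside; x is its long axis. To be slid in lengthwise from the heel end, so that 12 to 50 mm (best about 30) of its length lies under the strap's heel and the rest sticks out; the sides in line with the strap.
- shim_3: One of three equal loose brass shims lying flat side by side in the tray, 80 (x) x 25 (y) x 8 mm (z), about 0.14 kg. Origin: centre of its underside; x is its long axis. To be slid in lengthwise from the heel end, so that 12 to 50 mm (best about 30) of its length lies under the strap's heel and the rest sticks out; the sides in line with the strap.
- motor: Bystander: stepper motor standing on end, 57 x 57 x 100 mm with its shaft. Origin: centre of underside. Leave it alone.
- spray: Bystander: white spray can, 58 mm diameter, 190 mm high. Leave it alone.
- glue: Bystander: red squeeze bottle, 38 mm diameter, 118 mm high. Leave it alone.
- spanner: Bystander: spanner lying on the bed, 160 mm long. Leave it alone.
- driver: Bystander: screwdriver lying on the bed, 190 mm long. Leave it alone.
- tee_nut: Bystander: T-nut, 18 x 18 x 12 mm, lying on the plate beside the work. Leave it alone.
- nut_cup: Bystander: small steel cup, 72 mm across, 50 mm high. Leave it alone.

How it is judged:
On the way:
1. the lid has been lifted clear of the tray (z of lid in the frame of tray above 0.05 m and contact force between lid and tray below 0.05 N), for 0.1 s.
At the end, for the whole second after the job is handed in: Fingers press the strap and the strap a shim, each over 4 N; strap joint above -0.014. Each shim is in the tray or in the pack: flat, in line within 10 mm and 0.16 rad, 10 mm or more under the heel, its underside at most 1.5 mm above the clamp's origin. Lid flat on the bed. All at rest ((contact force between clamp_strap and shim_1 above 4 N or contact force between clamp_strap and shim_2 above 4 N or contact force between clamp_strap and shim_3 above 4 N) and contact force between the fingers and clamp_strap above 4 N and value of joint clamp_strap above -0.014 rad and velocity of joint clamp_strap between -0.05 and 0.05 rad/s and ((x of shim_1 in the frame of tray between -0.06 and 0.06 m and y of shim_1 in the frame of tray between -0.105 and 0.105 m and z of shim_1 in the frame of tray below 0.024 m) or (x of shim_1 in the frame of clamp between -0.152 and -0.1 m and y of shim_1 in the frame of clamp between -0.01 and 0.01 m and z of shim_1 in the frame of clamp below 0.0015 m and angle between the x axis of shim_1 and the x axis of clamp, either way round below 0.16 rad and angle between the z axis of shim_1 and the z axis of clamp, either way round below 0.06 rad and linear speed of shim_1 below 0.01 m/s)) and ((x of shim_2 in the frame of tray between -0.06 and 0.06 m and y of shim_2 in the frame of tray between -0.105 and 0.105 m and z of shim_2 in the frame of tray below 0.024 m) or (x of shim_2 in the frame of clamp between -0.152 and -0.1 m and y of shim_2 in the frame of clamp between -0.01 and 0.01 m and z of shim_2 in the frame of clamp below 0.0015 m and angle between the x axis of shim_2 and the x axis of clamp, either way round below 0.16 rad and angle between the z axis of shim_2 and the z axis of clamp, either way round below 0.06 rad and linear speed of shim_2 below 0.01 m/s)) and ((x of shim_3 in the frame of tray between -0.06 and 0.06 m and y of shim_3 in the frame of tray between -0.105 and 0.105 m and z of shim_3 in the frame of tray below 0.024 m) or (x of shim_3 in the frame of clamp between -0.152 and -0.1 m and y of shim_3 in the frame of clamp between -0.01 and 0.01 m and z of shim_3 in the frame of clamp below 0.0015 m and angle between the x axis of shim_3 and the x axis of clamp, either way round below 0.16 rad and angle between the z axis of shim_3 and the z axis of clamp, either way round below 0.06 rad and linear speed of shim_3 below 0.01 m/s)) and height (world z) of lid below 0.004 m and angle between lid's own z axis and vertical below 0.05 rad and linear speed of lid below 0.01 m/s); the arm keeps its last pose, push and grip.
It fails at once if a bystander was pushed more than 30 mm from its place or tipped over (distance of any of motor, spray, glue, spanner, driver, tee_nut, nut_cup from where it was at the start of the episode above 0.03 m or angle between any of motor, spray, glue, nut_cup's own z axis and vertical above 0.5 rad).
It also fails if it takes over 72 s, if anything falls off the work surface, if the arm or the gripper's body presses on something with over 40 N, if the wrist force passes 120 N, or if a joint passes its speed limit or range.

ROBOT

A 6-joint arm with a two-finger parallel gripper is mounted at the origin on the work surface. World frame = base frame: x ahead of the robot, y to its left, z up, the work surface at z = 0. Lengths are in m, angles in rad, forces in N, time in s.
With the tool pointing down it reaches from about 0.275 to 0.825 m from the base axis. Payload 5.2 kg.
Tool frame: the origin (TCP) lies at the very end of the fingers, on their centre line; the grasp point (between the pads) lies 19 mm behind it; x points along the fingers, z is the direction in which the jaws open and shut, and the axes are right-handed (so a half turn about x gives the same grasp; the last joint's range is limited). The gripper opens to 93 mm and grips with 3 to 60 N. Pads are 15 mm wide; open, the fingers measure 128 mm over their backs; the gripper's body (75 mm by 188 mm) begins 65 mm behind the grasp point.
Start: joints at [-1.352, 0.259, 1.535, -0, 1.348, -0.203], TCP at [0.225, -0.502, 0.219] pointing down, gripper open.
Joint ranges: [-3.14, 3.14], [-0.91, 2.08], [0.19, 2.58], [-1.22, 4.36], [0.22, 2.71], [-3.12, 3.12]. Speed limits (rad/s): [2.57, 2.57, 3.14, 3.14, 3.14, 3.14].

INTERFACE

Orientations are given as a rotation vector (axis times angle).
In Python, from bench import readout, imaging, job gives the robot as it stands.
- The arm moves only by the shell command python3 -m inch 'ROWS'. ROWS is JSON, a list of rows, each an object of numbers: "claw": the closure in counts, from 0 (fully open) to 255 (shut); "tx", "ty", "tz": the shift along the tool's x, y, z in mm; "rx", "ry", "rz": the turn, a rotation vector about the tool's x, y, z in rad. A call has 1 to 20 rows; each row shifts and turns the pose as measured when the row begins, along the tool's axes as they then stand; what a row does not reach is not made up. A row lasts 1/10 s, in which the tool goes at most 50 mm and 8.59 degrees, less where a joint would pass 70% of its speed; a pose out of reach is approached as far as the arm can. A call with a gripper value outside its range is refused whole. The fingers move at their own pace and stop on an object; the grip force is fixed at half the most. Time passes only in rows, so rows that do not move let the fingers close. It gives the time, the measured TCP pose, the force and the opening at its end, in the units of the state.
- readout.state(): the state, without advancing time (a new reading comes with each control period).
- imaging.grab_frame(name): name is "scene" or "side" or "wrist"; returns the picture (420x560x3 uint8, red, green, blue); there is no depth.
- imaging.camera_model(name): a dict with "mtx" (3x3 intrinsics, pixels), "T" (4x4, takes a point from camera to world coordinates). Camera axes: x right, y up, looking along -z (the intrinsics and any distortion apply to the point x, -y, -z); pixel columns grow to the right and rows downward; lengths in m; the calibration is good to about 2 mm. A picture is of the moment at which its call begins: read the wrist's pose just before it. camera_model takes no time and is no camera call; for the wrist camera it gives the pose at the moment of the call.
- job.sign_off(): hands the job in, once; it reports no verdict.
The state is a dict: "time": time; "joints": joint angles; "joint_vel": joint speeds; "joint_torque": joint torques, N m; "ee_pos": TCP position; "orientation": TCP orientation; "contact_force": force on the tool from outside, world axes, zero at the start; "moment": the same for the moment, N m; "gripper_width": finger opening in m.
Only numpy, scipy, OpenCV 4.12 (cv2) and the standard library are available. Lean on these libraries where they do the work, as an engineer would, in place of code of your own. Each camera call takes 0.05 s, during which the arm holds its last target.

## Working session

There is one attempt and no reset: what is moved stays moved. The work goes in short steps, Python scripts to look and compute and a shell command to move; the robot and the scene stay as the last step left them, time stands still between calls to the robot, and variables do not carry over. Pictures are saved under pics/ and viewed, and the job is handed in when it is done.

```bash
mkdir -p pics; ls; python3 - <<'E'
from bench import readout, imaging
import cv2
print(readout.state())
for n in ["scene","side","wrist"]:
    m=imaging.camera_model(n); print(n,m)
    f=imaging.grab_frame(n); cv2.imwrite(f"pics/{n}0.png",f[:,:,::-1])
E
```

```text
pics
{'time': 0.0, 'joints': array([-1.35181095e+00,  2.59335205e-01,  1.53606656e+00, -4.62689173e-06,
        1.34798602e+00, -2.02825964e-01]), 'joint_vel': array([ 0.000485  ,  0.00045756,  0.00015347, -0.00061795,  0.00212424,
       -0.00163963]), 'joint_torque': array([-1.83208125e-03, -4.37318766e+01, -2.84001321e+01,  7.16071017e-02,
        4.11883788e-02, -1.30401472e-04]), 'ee_pos': array([ 0.22506538, -0.50125406,  0.21782853]), 'orientation': array([ 0.89432668,  1.38103399, -0.89226224]), 'contact_force': array([-0.00436616,  0.47686829, -0.12028381]), 'moment': array([0.0255412 , 0.01132206, 0.01511169]), 'gripper_width': 0.09323046168320522}
scene {'mtx': array([[398.35116769,   0.        , 283.28483559],
       [  0.        , 398.35116769, 206.35654947],
       [  0.        ,   0.        ,   1.        ]]), 'T': array([[-1.15350813e-03, -8.41835557e-01,  5.39732864e-01,
         1.18119973e+00],
       [ 9.99941350e-01, -6.78327052e-03, -8.44298754e-03,
        -2.36963347e-02],
       [ 1.07687611e-02,  5.39691469e-01,  8.41794008e-01,
         1.03774068e+00],
    
[... 317 characters left out ...]
       [-0.09959567, -0.55370863,  0.826733  ,  0.84432444],
       [-0.02310499,  0.83192698,  0.55440388,  0.61773991],
       [ 0.        ,  0.        ,  0.        ,  1.        ]])}
wrist {'mtx': array([[326.9188401 ,   0.        , 278.52002729],
       [  0.        , 326.9188401 , 213.68147057],
       [  0.        ,   0.        ,   1.        ]]), 'T': array([[ 4.10818173e-01,  8.82164444e-01,  2.30248395e-01,
         2.89649486e-01],
       [-9.11717287e-01,  3.97464603e-01,  1.03891668e-01,
        -4.73278180e-01],
       [ 1.33948743e-04, -2.52602028e-01,  9.67570255e-01,
         3.84497998e-01],
       [ 0.00000000e+00,  0.00000000e+00,  0.00000000e+00,
         1.00000000e+00]])}
```

View pics/scene0.png

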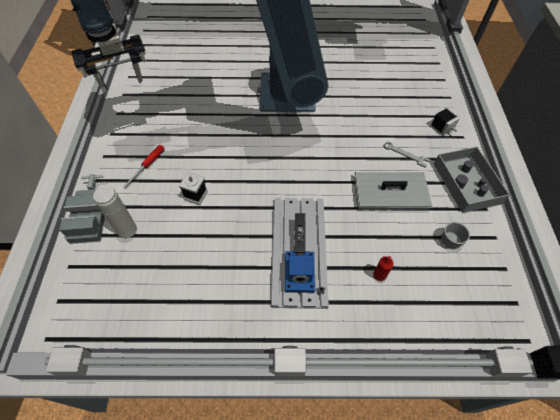

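View pics/side0.png

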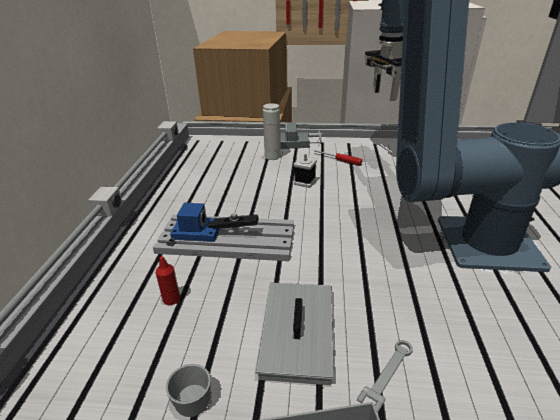

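View pics/wrist0.png

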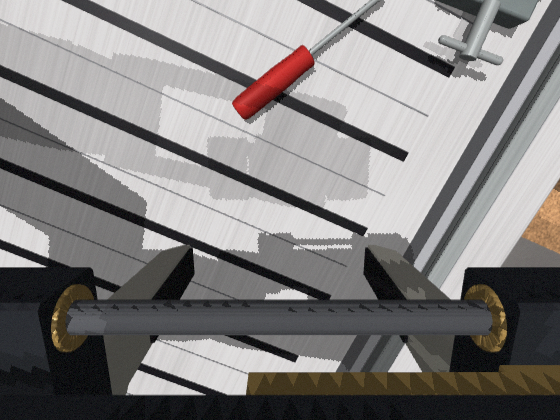

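```bash
cat > h.py <<'E'
import numpy as np, cv2
from bench import readout, imaging
def ray(m,u,v):
    K=m['mtx'];T=m['T']
    d=np.array([(u-K[0,2])/K[0,0],-(v-K[1,2])/K[1,1],-1.0])
    return T[:3,3],T[:3,:3]@d
def plane(m,u,v,z):
    o,d=ray(m,u,v); return o+d*(z-o[2])/d[2]
def proj(m,P):
    P=np.atleast_2d(P); T=m['T']; c=(P-T[:3,3])@T[:3,:3]
    K=m['mtx']; return np.c_[K[0,0]*c[:,0]/-c[:,2]+K[0,2], K[1,1]*c[:,1]/c[:,2]+K[1,2]]
def tri(obs):
    A=np.zeros((3,3));b=np.zeros(3)
    for m,u,v in obs:
        o,d=ray(m,u,v); d=d/np.linalg.norm(d); Q=np.eye(3)-np.outer(d,d); A+=Q;b+=Q@o
    return np.linalg.solve(A,b)
def crop(img,x0,y0,x1,y1,k,name):
    cv2.imwrite(name,cv2.resize(img[y0:y1,x0:x1],None,fx=k,fy=k,interpolation=cv2.INTER_CUBIC))
E
python3 - <<'E'
from h import *
a=cv2.imread('pics/scene0.png');crop(a,250,150,510,310,3,'pics/sc1.png')
a=cv2.imread('pics/side0.png');crop(a,140,180,400,420,2.5,'pics/sd1.png')
E
```

```text
(no output)
```

View pics/sc1.png

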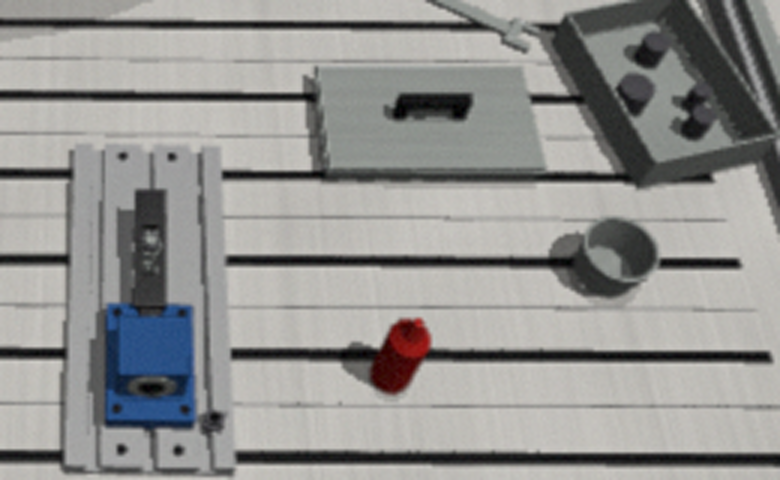

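View pics/sd1.png

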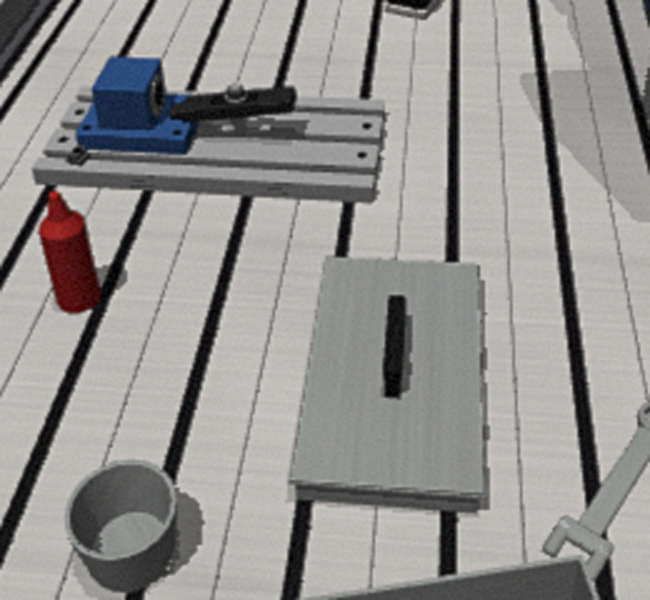

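```bash
python3 - <<'E'
from h import *
s=imaging.camera_model('scene'); d=imaging.camera_model('side')
f=lambda x,y,z:plane(s,250+x/3,150+y/3,z).round(4)
g=lambda x,y,z:plane(d,140+x/2.5,180+y/2.5,z).round(4)
print('lid scene');
for p in [(317,68),(522,66),(545,169),(327,168)]: print(f(*p,.029))
print('lid side')
for p in [(326,257),(479,264),(486,496),(295,485)]: print(g(*p,.029))
print('handle sc', f(395,95,.061),f(472,95,.061)); print('handle sd',g(397,296,.061),g(392,397,.061))
print('plate sc');
for p in [(77,145),(218,147),(232,466),(64,466)]: print(f(*p,.02))
print('plate sd')
for p in [(84,86),(385,100),(376,193),(35,177)]: print(g(*p,.02))
print('block top sc z.08', [f(*p,.08) for p in [(108,306),(192,306),(186,372),(117,372)]])
t=lambda a,b:tri([(s,250+a[0]/3,150+a[1]/3),(d,140+b[0]/2.5,180+b[1]/2.5)]).round(4)
print('heel corner +y top',t((166,190),(296,106)) ,'-y top',t((135,191),(293,88)))
print('blocktop corner heel +y', t((192,306),(150,109)), 'heel -y',t((108,306),(162,63)))
print('tee nut',f(212,421,.03), g(78,153,.03)); print('cup',f(620,225,.05),'glue',f(392,380,.0))
E
```

```text
lid scene
[0.405  0.2171 0.029 ]
[0.4002 0.4365 0.029 ]
[0.5307 0.435  0.029 ]
[0.5313 0.2149 0.029 ]
lid side
[0.526  0.2193 0.029 ]
[0.3953 0.218  0.029 ]
[0.3942 0.4394 0.029 ]
[0.522  0.4419 0.029 ]
handle sc [0.4633 0.2854 0.061 ] [0.4626 0.3639 0.061 ]
handle sd [0.4613 0.2926 0.061 ] [0.4597 0.3895 0.061 ]
plate sc
[ 0.4995 -0.0369  0.02  ]
[0.5008 0.1076 0.02  ]
[0.8359 0.1023 0.02  ]
[ 0.8366 -0.0444  0.02  ]
plate sd
[ 0.8278 -0.0442  0.02  ]
[ 0.4913 -0.0383  0.02  ]
[0.49   0.1191 0.02  ]
[0.8246 0.1185 0.02  ]
block top sc z.08 [array([ 0.7113, -0.0067,  0.08  ]), array([0.7109, 0.0679, 0.08  ]), array([0.7737, 0.0602, 0.08  ]), array([0.774 , 0.0009, 0.08  ])]
heel corner +y top [0.5769 0.048  0.0648] -y top [0.5823 0.0189 0.0681]
blocktop corner heel +y [0.7117 0.0701 0.075 ] heel -y [ 0.7169 -0.0045  0.0822]
tee nut [0.7986 0.0858 0.03  ] [0.7887 0.0903 0.03  ]
cup [0.6075 0.4848 0.05  ] glue [0.7465 0.2585 0.    ]
```

```bash
cat >> h.py <<'E'
from scipy.spatial.transform import Rotation as Rn
def plan(target,axis=None,at=None):
    """target world TCP; axis: desired tool z dir (world xy); prints total tool shift mm & rot"""
    st=readout.state(); R=Rn.from_rotvec(st['orientation']).as_matrix(); p=st['ee_pos']
    print('t',st['time'],'pos',p.round(4),'w',round(st['gripper_width'],4),'F',st['contact_force'].round(1),'j6',st['joints'].round(2))
    print('Rcols x',R[:,0].round(3),'y',R[:,1].round(3),'z',R[:,2].round(3))
    if axis is not None:
        zx=np.array([0,0,-1.]);zz=np.array([*axis,0.]);zz/=np.linalg.norm(zz)
        D=np.c_[zx,np.cross(zz,zx),zz]
        print('rot in tool',Rn.from_matrix(R.T@D).as_rotvec().round(4))
        if at=='after': R=D
    print('shift mm tool',(R.T@(np.array(target)-p)*1e3).round(1))
E
python3 - <<'E'
from h import *
for a in [(1,0),(-1,0),(0,1),(0,-1)]:
    plan([.4635,.3265,.20],a,'after')
s=imaging.camera_model('scene')
for n,p in dict(motor=(194,198),spray=(122,236),span1=(388,147),span2=(430,163)).items(): print(n,plane(s,*p,0).round(3))
E
```

```text
t 0.15 pos [ 0.2251 -0.5014  0.218 ] w 0.0928 F [ 0.2 -1.1  0.2] j6 [-1.35  0.26  1.54 -0.    1.35 -0.2 ]
Rcols x [-0.     0.001 -1.   ] y [0.912 0.409 0.   ] z [ 0.409 -0.912 -0.001]
rot in tool [-1.149e+00 -1.000e-03 -1.000e-03]
shift mm tool [ 18.  827.9 238.4]
t 0.15 pos [ 0.2251 -0.5014  0.218 ] w 0.0928 F [ 0.2 -1.1  0.2] j6 [-1.35  0.26  1.54 -0.    1.35 -0.2 ]
Rcols x [-0.     0.001 -1.   ] y [0.912 0.409 0.   ] z [ 0.409 -0.912 -0.001]
rot in tool [ 1.9926e+00 -1.1000e-03  1.2000e-03]
shift mm tool [  18.  -827.9 -238.4]
t 0.15 pos [ 0.2251 -0.5014  0.218 ] w 0.0928 F [ 0.2 -1.1  0.2] j6 [-1.35  0.26  1.54 -0.    1.35 -0.2 ]
Rcols x [-0.     0.001 -1.   ] y [0.912 0.409 0.   ] z [ 0.409 -0.912 -0.001]
rot in tool [-2.7198e+00 -0.0000e+00 -1.9000e-03]
shift mm tool [  18.  -238.4  827.9]
t 0.15 pos [ 0.2251 -0.5014  0.218 ] w 0.0928 F [ 0.2 -1.1  0.2] j6 [-1.35  0.26  1.54 -0.    1.35 -0.2 ]
Rcols x [-0.     0.001 -1.   ] y [0.912 0.409 0.   ] z [ 0.409 -0.912 -0.001]
rot in tool [ 0.4218 -0.0014  0.    ]
shift mm tool [  18.   238.4 -827.9]
motor [ 0.487 -0.293  0.   ]
spray [ 0.623 -0.487  0.   ]
span1 [0.271 0.346 0.   ]
span2 [0.34  0.477 0.   ]
```

```bash
python3 -m inch '[{"claw":60,"rx":-0.144},{"rx":-0.144},{"rx":-0.144},{"rx":-0.144},{"rx":-0.144},{"rx":-0.144},{"rx":-0.144},{"rx":-0.144},{"ty":46,"tz":14},{"ty":46,"tz":14},{"ty":46,"tz":14},{"ty":46,"tz":14},{"ty":46,"tz":14},{"ty":46,"tz":14},{"ty":46,"tz":14},{"ty":46,"tz":14},{"ty":46,"tz":14},{"ty":46,"tz":14}]'
python3 -c "
from h import *
plan([.4635,.3265,.20],(1,0),'after')"
```

```text
t 0.15 pos [ 0.2251 -0.5014  0.218 ] w 0.0928 F [ 0.2 -1.1  0.2] j6 [-1.35  0.26  1.54 -0.    1.35 -0.2 ]
Rcols x [-0.     0.001 -1.   ] y [0.912 0.409 0.   ] z [ 0.409 -0.912 -0.001]
rot in tool [-1.149e+00 -1.000e-03 -1.000e-03]
shift mm tool [ 18.  827.9 238.4]schema error: expected keys claw, tx, ty, tz, rx, ry, rz
```

```bash
python3 -m inch '[{"claw":60,"tx":0,"ty":0,"tz":0,"rx":-0.144,"ry":0,"rz":0},{"claw":60,"tx":0,"ty":0,"tz":0,"rx":-0.144,"ry":0,"rz":0},{"claw":60,"tx":0,"ty":0,"tz":0,"rx":-0.144,"ry":0,"rz":0},{"claw":60,"tx":0,"ty":0,"tz":0,"rx":-0.144,"ry":0,"rz":0},{"claw":60,"tx":0,"ty":0,"tz":0,"rx":-0.144,"ry":0,"rz":0},{"claw":60,"tx":0,"ty":0,"tz":0,"rx":-0.144,"ry":0,"rz":0},{"claw":60,"tx":0,"ty":0,"tz":0,"rx":-0.144,"ry":0,"rz":0},{"claw":60,"tx":0,"ty":0,"tz":0,"rx":-0.144,"ry":0,"rz":0},{"claw":60,"tx":0,"ty":46,"tz":14,"rx":0,"ry":0,"rz":0},{"claw":60,"tx":0,"ty":46,"tz":14,"rx":0,"ry":0,"rz":0},{"claw":60,"tx":0,"ty":46,"tz":14,"rx":0,"ry":0,"rz":0},{"claw":60,"tx":0,"ty":46,"tz":14,"rx":0,"ry":0,"rz":0},{"claw":60,"tx":0,"ty":46,"tz":14,"rx":0,"ry":0,"rz":0},{"claw":60,"tx":0,"ty":46,"tz":14,"rx":0,"ry":0,"rz":0},{"claw":60,"tx":0,"ty":46,"tz":14,"rx":0,"ry":0,"rz":0},{"claw":60,"tx":0,"ty":46,"tz":14,"rx":0,"ry":0,"rz":0}]'
python3 -c "
from h import *
plan([.4635,.3265,.20],(1,0),'after')"
```

```text
time: 1.75
ee_pos: [0.3182, -0.1183, 0.2145]
orientation: [-0.023, 1.572, 0.04]
contact_force: [1.2, 0.3, -0.2]
gripper_width: 0.0711
t 1.75 pos [ 0.3182 -0.1183  0.2145] w 0.0711 F [ 1.2  0.3 -0.2] j6 [-0.7  -0.14  1.97  0.01  1.31 -0.74]
Rcols x [-0.002  0.01  -1.   ] y [-0.04   0.999  0.01 ] z [ 0.999  0.04  -0.001]
rot in tool [ 0.0403 -0.0016 -0.0105]
shift mm tool [ 14.5 444.8 145.3]
```

```bash
python3 -m inch '[{"claw":60,"tx":0,"ty":46,"tz":15,"rx":0.04,"ry":0,"rz":-0.01},{"claw":60,"tx":0,"ty":46,"tz":15,"rx":0,"ry":0,"rz":0},{"claw":60,"tx":0,"ty":46,"tz":15,"rx":0,"ry":0,"rz":0},{"claw":60,"tx":0,"ty":46,"tz":15,"rx":0,"ry":0,"rz":0},{"claw":60,"tx":0,"ty":46,"tz":15,"rx":0,"ry":0,"rz":0},{"claw":60,"tx":0,"ty":46,"tz":15,"rx":0,"ry":0,"rz":0},{"claw":60,"tx":0,"ty":46,"tz":15,"rx":0,"ry":0,"rz":0},{"claw":60,"tx":0,"ty":40,"tz":15,"rx":0,"ry":0,"rz":0},{"claw":60,"tx":0,"ty":30,"tz":10,"rx":0,"ry":0,"rz":0},{"claw":60,"tx":0,"ty":0,"tz":0,"rx":0,"ry":0,"rz":0}]'
python3 -c "
from h import *
plan([.4635,.3265,.20],(1,0),'after')
m=imaging.camera_model('wrist');f=imaging.grab_frame('wrist');cv2.imwrite('pics/w1.png',f[:,:,::-1])
np.savez('w1',**m)"
```

```text
time: 2.75
ee_pos: [0.4467, 0.2955, 0.2144]
orientation: [-0.005, 1.567, 0.003]
contact_force: [-1.0, -1.1, 0.6]
gripper_width: 0.0711
t 2.75 pos [0.4467 0.2955 0.2144] w 0.0711 F [-1.  -1.1  0.6] j6 [ 0.38  0.23  1.58 -0.    1.33  0.37]
Rcols x [ 0.004 -0.001 -1.   ] y [-0.005  1.    -0.001] z [1.    0.005 0.004]
rot in tool [0.005  0.0038 0.0009]
shift mm tool [14.4 31.  16.8]
```

View pics/w1.png

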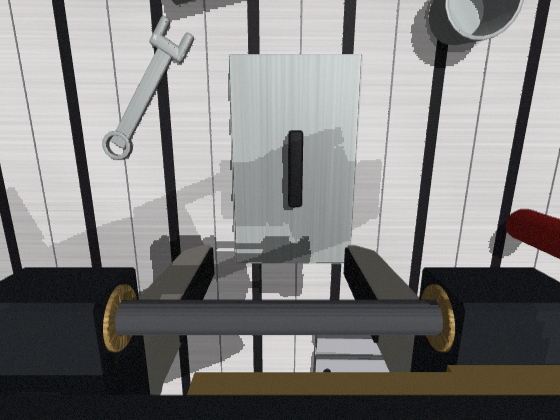

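```bash
python3 -c "
from h import *
m=dict(np.load('w1.npz'))
print(plane(m,295.5,131,.061),plane(m,295.5,207,.061))
for p in [(230,55),(361,54),(354,263),(234,262)]: print(plane(m,*p,.029))
"
```

```text
[0.46399664 0.36193223 0.061     ] [0.46545896 0.28775781 0.061     ]
[0.39967015 0.43389022 0.029     ]
[0.52894439 0.43572691 0.029     ]
[0.53654942 0.21357923 0.029     ]
[0.39741711 0.21414758 0.029     ]
```

```bash
python3 -m inch '[{"claw":60,"tx":40,"ty":15,"tz":9,"rx":0.005,"ry":0.004,"rz":0},{"claw":60,"tx":45,"ty":15,"tz":9,"rx":0,"ry":0,"rz":0},{"claw":60,"tx":40,"ty":0,"tz":0,"rx":0,"ry":0,"rz":0},{"claw":60,"tx":20,"ty":0,"tz":0,"rx":0,"ry":0,"rz":0},{"claw":60,"tx":0,"ty":0,"tz":0,"rx":0,"ry":0,"rz":0}]'
python3 -c "
from h import *
plan([.4645,.325,.035],(1,0))"
```

```text
time: 3.3
ee_pos: [0.4648, 0.3195, 0.0666]
orientation: [-0.001, 1.569, -0.005]
contact_force: [-0.2, -0.2, 0.3]
gripper_width: 0.0712
t 3.3 pos [0.4648 0.3195 0.0666] w 0.0712 F [-0.2 -0.2  0.3] j6 [ 0.41  0.43  1.69 -0.    1.02  0.41]
Rcols x [ 0.002 -0.004 -1.   ] y [ 0.003  1.    -0.004] z [ 1.    -0.003  0.002]
rot in tool [-0.0026  0.0016  0.0036]
shift mm tool [31.6  5.6 -0.4]
```

```bash
python3 -m inch '[{"claw":60,"tx":20,"ty":4,"tz":0,"rx":0,"ry":0,"rz":0.003},{"claw":60,"tx":11,"ty":2,"tz":0,"rx":0,"ry":0,"rz":0},{"claw":160,"tx":0,"ty":0,"tz":0,"rx":0,"ry":0,"rz":0},{"claw":255,"tx":0,"ty":0,"tz":0,"rx":0,"ry":0,"rz":0},{"claw":255,"tx":0,"ty":0,"tz":0,"rx":0,"ry":0,"rz":0},{"claw":255,"tx":0,"ty":0,"tz":0,"rx":0,"ry":0,"rz":0},{"claw":255,"tx":0,"ty":0,"tz":0,"rx":0,"ry":0,"rz":0}]'
python3 -c "
from h import *
plan([.4645,.325,.035],(1,0))"
```

```text
time: 4.0
ee_pos: [0.4686, 0.3232, 0.0421]
orientation: [0.006, 1.561, -0.003]
contact_force: [0.2, -0.1, 0.4]
gripper_width: 0.0358
t 4.0 pos [0.4686 0.3232 0.0421] w 0.0358 F [ 0.2 -0.1  0.4] j6 [ 0.41  0.46  1.71 -0.    0.96  0.42]
Rcols x [ 0.009  0.002 -1.   ] y [0.006 1.    0.002] z [ 1.    -0.006  0.009]
rot in tool [-0.0058  0.0095 -0.0016]
shift mm tool [ 7.1  1.7 -4.2]
```

```bash
python3 -m inch '[{"claw":200,"tx":6,"ty":2,"tz":-3,"rx":-0.006,"ry":0.009,"rz":0},{"claw":255,"tx":0,"ty":0,"tz":0,"rx":0,"ry":0,"rz":0},{"claw":255,"tx":0,"ty":0,"tz":0,"rx":0,"ry":0,"rz":0},{"claw":255,"tx":0,"ty":0,"tz":0,"rx":0,"ry":0,"rz":0},{"claw":255,"tx":0,"ty":0,"tz":0,"rx":0,"ry":0,"rz":0},{"claw":255,"tx":0,"ty":0,"tz":0,"rx":0,"ry":0,"rz":0}]'
python3 -c "
from h import *
plan([.4645,.325,.035],(1,0))"
```

```text
time: 4.6
ee_pos: [0.4654, 0.3257, 0.0366]
orientation: [0.0, 1.57, 0.003]
contact_force: [0.3, -0.1, 1.2]
gripper_width: 0.014
t 4.6 pos [0.4654 0.3257 0.0366] w 0.014 F [ 0.3 -0.1  1.2] j6 [0.41 0.47 1.71 0.   0.96 0.41]
Rcols x [ 0.     0.002 -1.   ] y [-0.002  1.     0.002] z [1.    0.002 0.   ]
rot in tool [ 0.0016  0.0005 -0.0018]
shift mm tool [ 1.6 -0.7 -0.9]
```

```bash
python3 -m inch '[{"claw":255,"tx":-10,"ty":0,"tz":0,"rx":0,"ry":0,"rz":0},{"claw":255,"tx":-30,"ty":0,"tz":0,"rx":0,"ry":0,"rz":0},{"claw":255,"tx":-30,"ty":0,"tz":0,"rx":0,"ry":0,"rz":0},{"claw":255,"tx":-30,"ty":0,"tz":0,"rx":0,"ry":0,"rz":0},{"claw":255,"tx":-20,"ty":0,"tz":0,"rx":0,"ry":0,"rz":0},{"claw":255,"tx":0,"ty":0,"tz":0,"rx":0,"ry":0,"rz":0},{"claw":255,"tx":0,"ty":0,"tz":0,"rx":0,"ry":0,"rz":0}]'
python3 -c "
from h import *
plan([.40,.04,.0366+.06],(1,0))
f=imaging.grab_frame('side');cv2.imwrite('pics/sd2.png',f[:,:,::-1])"
```

```text
time: 5.3
ee_pos: [0.463, 0.3244, 0.1596]
orientation: [-0.001, 1.577, -0.0]
contact_force: [-0.1, 0.2, -3.3]
gripper_width: 0.014
t 5.3 pos [0.463  0.3244 0.1596] w 0.014 F [-0.1  0.2 -3.3] j6 [0.41 0.33 1.58 0.   1.23 0.41]
Rcols x [-0.006 -0.001 -1.   ] y [-0.001  1.    -0.001] z [ 1.     0.001 -0.006]
rot in tool [ 0.0008 -0.0063  0.0009]
shift mm tool [  63.6 -284.3  -62.8]
```

View pics/sd2.png

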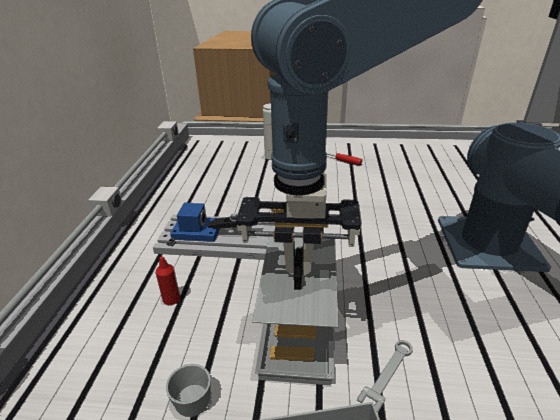

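```bash
python3 -m inch '[{"claw":255,"tx":0,"ty":-30,"tz":-6,"rx":0,"ry":-0.006,"rz":0},{"claw":255,"tx":0,"ty":-42,"tz":-9,"rx":0,"ry":0,"rz":0},{"claw":255,"tx":0,"ty":-42,"tz":-9,"rx":0,"ry":0,"rz":0},{"claw":255,"tx":0,"ty":-42,"tz":-9,"rx":0,"ry":0,"rz":0},{"claw":255,"tx":0,"ty":-42,"tz":-9,"rx":0,"ry":0,"rz":0},{"claw":255,"tx":0,"ty":-42,"tz":-9,"rx":0,"ry":0,"rz":0},{"claw":255,"tx":20,"ty":-30,"tz":-6,"rx":0,"ry":0,"rz":0},{"claw":255,"tx":30,"ty":-10,"tz":-2,"rx":0,"ry":0,"rz":0},{"claw":255,"tx":0,"ty":0,"tz":0,"rx":0,"ry":0,"rz":0}]'
python3 -c "
from h import *
plan([.40,.04,.0166],(1,0))"
```

```text
time: 6.25
ee_pos: [0.3943, 0.0354, 0.0971]
orientation: [-0.005, 1.588, 0.002]
contact_force: [-0.8, 1.0, -3.3]
gripper_width: 0.0136
t 6.25 pos [0.3943 0.0354 0.0971] w 0.0136 F [-0.8  1.  -3.3] j6 [-0.19  0.13  2.04 -0.01  0.99 -0.19]
Rcols x [-0.018 -0.002 -1.   ] y [-0.004  1.    -0.002] z [ 1.     0.004 -0.018]
rot in tool [ 0.0039 -0.0176  0.0019]
shift mm tool [80.4  4.7  7.2]
```

```bash
python3 -m inch '[{"claw":255,"tx":25,"ty":0,"tz":0,"rx":0.004,"ry":-0.017,"rz":0.002},{"claw":255,"tx":30,"ty":0,"tz":0,"rx":0,"ry":0,"rz":0},{"claw":255,"tx":10,"ty":0,"tz":0,"rx":0,"ry":0,"rz":0},{"claw":255,"tx":3,"ty":0,"tz":0,"rx":0,"ry":0,"rz":0},{"claw":255,"tx":0,"ty":0,"tz":0,"rx":0,"ry":0,"rz":0}]'
python3 -c "
from h import *
plan([.40,.04,.0156],(1,0))"
```

```text
time: 6.75
ee_pos: [0.3944, 0.0376, 0.0279]
orientation: [0.002, 1.573, 0.001]
contact_force: [0.9, 0.5, -2.4]
gripper_width: 0.0136
t 6.75 pos [0.3944 0.0376 0.0279] w 0.0136 F [ 0.9  0.5 -2.4] j6 [-0.19  0.24  2.13  0.    0.78 -0.19]
Rcols x [-0.003  0.002 -1.   ] y [0.001 1.    0.002] z [ 1.    -0.001 -0.003]
rot in tool [-0.0009 -0.0026 -0.002 ]
shift mm tool [12.3  2.4  5.6]
```

```bash
python3 -m inch '[{"claw":255,"tx":8,"ty":0,"tz":0,"rx":0,"ry":-0.003,"rz":-0.002},{"claw":255,"tx":3,"ty":0,"tz":0,"rx":0,"ry":0,"rz":0},{"claw":255,"tx":2,"ty":0,"tz":0,"rx":0,"ry":0,"rz":0},{"claw":255,"tx":1,"ty":0,"tz":0,"rx":0,"ry":0,"rz":0},{"claw":255,"tx":0,"ty":0,"tz":0,"rx":0,"ry":0,"rz":0}]'
python3 -c "
from h import *
plan([.40,.04,.0156],(1,0))"
```

```text
time: 7.25
ee_pos: [0.3968, 0.0382, 0.0159]
orientation: [-0.001, 1.566, -0.0]
contact_force: [-0.3, -0.5, -2.5]
gripper_width: 0.0137
t 7.25 pos [0.3968 0.0382 0.0159] w 0.0137 F [-0.3 -0.5 -2.5] j6 [-0.19  0.26  2.14  0.    0.73 -0.19]
Rcols x [ 0.005 -0.001 -1.   ] y [-0.001  1.    -0.001] z [1.    0.001 0.005]
rot in tool [0.0008 0.0051 0.0009]
shift mm tool [0.3 1.8 3.2]
```

```bash
python3 -m inch '[{"claw":255,"tx":1.5,"ty":0,"tz":0,"rx":0,"ry":0.005,"rz":0},{"claw":255,"tx":1,"ty":0,"tz":0,"rx":0,"ry":0,"rz":0},{"claw":255,"tx":0,"ty":0,"tz":0,"rx":0,"ry":0,"rz":0}]'
python3 -c "
from h import *
plan([.40,.04,.0156],(1,0))"
```

```text
time: 7.55
ee_pos: [0.3971, 0.0382, 0.0159]
orientation: [-0.002, 1.57, -0.0]
contact_force: [0.4, 0.1, -2.6]
gripper_width: 0.0138
t 7.55 pos [0.3971 0.0382 0.0159] w 0.0138 F [ 0.4  0.1 -2.6] j6 [-0.18  0.26  2.14 -0.    0.74 -0.18]
Rcols x [ 0.001 -0.001 -1.   ] y [-0.001  1.    -0.001] z [1.    0.001 0.001]
rot in tool [0.0011 0.0009 0.0013]
shift mm tool [0.3 1.8 2.9]
```

```bash
python3 -m inch '[{"claw":255,"tx":3,"ty":0,"tz":0,"rx":0,"ry":0,"rz":0},{"claw":255,"tx":0,"ty":0,"tz":0,"rx":0,"ry":0,"rz":0}]'
python3 -c "
from h import *
plan([.40,.04,.0156],(1,0))
f=imaging.grab_frame('side');cv2.imwrite('pics/sd3.png',f[180:420,140:500,::-1])"
```

```text
time: 7.75
ee_pos: [0.3979, 0.0379, 0.0151]
orientation: [-0.003, 1.568, -0.0]
contact_force: [0.5, 0.6, -2.0]
gripper_width: 0.0136
t 7.75 pos [0.3979 0.0379 0.0151] w 0.0136 F [ 0.5  0.6 -2. ] j6 [-0.18  0.27  2.14 -0.    0.74 -0.18]
Rcols x [ 0.003 -0.002 -1.   ] y [-0.002  1.    -0.002] z [1.    0.002 0.003]
rot in tool [0.0017 0.0026 0.0021]
shift mm tool [-0.5  2.1  2.1]
```

View pics/sd3.png

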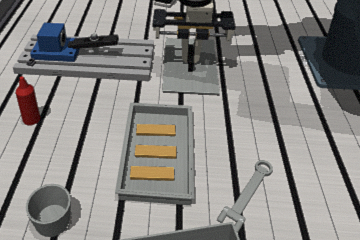

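```bash
python3 -m inch '[{"claw":255,"tx":3,"ty":0,"tz":0,"rx":0,"ry":0.002,"rz":0},{"claw":255,"tx":3,"ty":0,"tz":0,"rx":0,"ry":0,"rz":0}]'
```

```text
time: 8.0
ee_pos: [0.3982, 0.0377, 0.0124]
orientation: [-0.004, 1.57, -0.0]
contact_force: [-12.5, -0.2, 45.8]
gripper_width: 0.014
```

```bash
python3 -m inch '[{"claw":150,"tx":0,"ty":0,"tz":0,"rx":0,"ry":0,"rz":0},{"claw":100,"tx":0,"ty":0,"tz":0,"rx":0,"ry":0,"rz":0},{"claw":100,"tx":0,"ty":0,"tz":0,"rx":0,"ry":0,"rz":0},{"claw":100,"tx":0,"ty":0,"tz":0,"rx":0,"ry":0,"rz":0},{"claw":100,"tx":-40,"ty":0,"tz":0,"rx":0,"ry":0,"rz":0},{"claw":100,"tx":-40,"ty":0,"tz":0,"rx":0,"ry":0,"rz":0},{"claw":100,"tx":-40,"ty":0,"tz":0,"rx":0,"ry":0,"rz":0},{"claw":100,"tx":0,"ty":0,"tz":0,"rx":0,"ry":0,"rz":0},{"claw":100,"tx":0,"ty":0,"tz":0,"rx":0,"ry":0,"rz":0}]'
python3 -c "
from h import *
plan([.42,.3,.2],(0,1),'after')
for n in ('side','scene','wrist'):
  m=imaging.camera_model(n);f=imaging.grab_frame(n);cv2.imwrite(f'pics/{n}4.png',f[:,:,::-1])
np.savez('w4',**m)
a=cv2.imread('pics/side4.png');crop(a,180,200,460,420,2.5,'pics/sd4.png')"
```

```text
time: 8.9
ee_pos: [0.3981, 0.0378, 0.1342]
orientation: [-0.003, 1.574, -0.0]
contact_force: [1.0, -0.2, 0.0]
gripper_width: 0.0565
t 8.9 pos [0.3981 0.0378 0.1342] w 0.0565 F [ 1.  -0.2  0. ] j6 [-0.18  0.07  1.99 -0.    1.08 -0.18]
Rcols x [-0.003 -0.002 -1.   ] y [-0.001  1.    -0.002] z [ 1.     0.001 -0.003]
rot in tool [-1.5693e+00 -3.9000e-03 -9.0000e-04]
shift mm tool [-65.8 -21.9 262.2]
```

View pics/sd4.png

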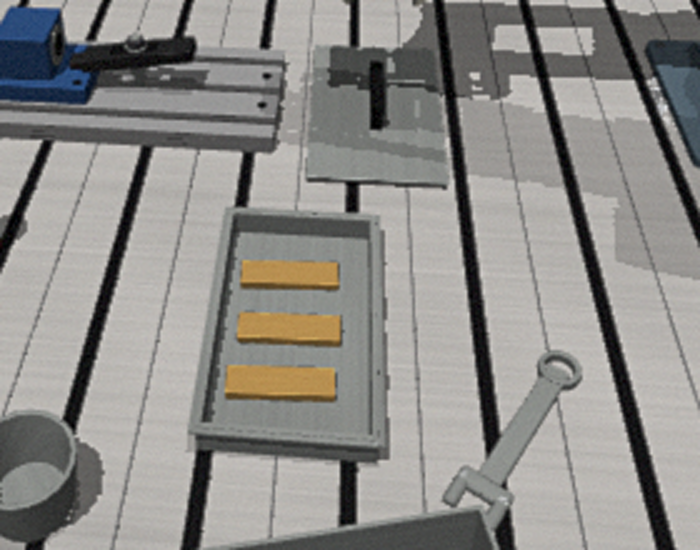

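View pics/wrist4.png

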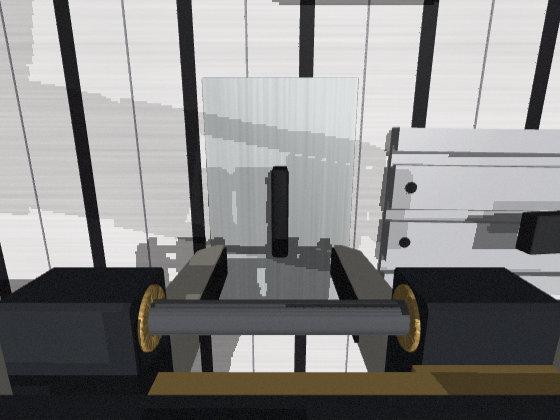

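```bash
python3 -c "
from h import *
a=cv2.imread('pics/scene4.png');crop(a,340,160,450,220,6,'pics/sc4.png')
d=imaging.camera_model('side')
g=lambda x,y,z:plane(d,180+x/2.5,200+y/2.5,z).round(4)
for q in [[(243,261),(338,263),(338,281),(241,280)],[(239,312),(340,315),(341,337),(237,334)],[(230,365),(334,368),(335,393),(226,390)]]:
  P=np.array([g(*p,.012) for p in q]); print(P[:,:2].tolist(),P.mean(0))
"
```

```text
[[0.5072, 0.2646], [0.4287, 0.2608], [0.4283, 0.2805], [0.5068, 0.2856]] [0.46775  0.272875 0.012   ]
[[0.505, 0.3189], [0.4261, 0.3157], [0.425, 0.3371], [0.5044, 0.3406]] [0.465125 0.328075 0.012   ]
[[0.5066, 0.3697], [0.4297, 0.3661], [0.4285, 0.3878], [0.5071, 0.3918]] [0.467975 0.37885  0.012   ]
```

View pics/sc4.png

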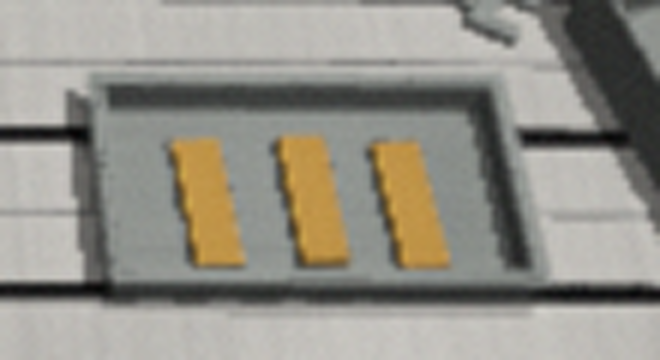

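```bash
python3 -c "
from h import *
d=imaging.camera_model('scene')
g=lambda x,y,z:plane(d,340+x/6,160+y/6,z).round(4)
for q in [[(172,142),(217,140),(243,265),(195,266)],[(278,138),(325,136),(350,262),(302,264)],[(373,143),(418,141),(449,266),(403,268)]]:
  P=np.array([g(*p,.012) for p in q]); print(P[:,:2].tolist(),P.mean(0))
"
```

```text
[[0.4355, 0.2584], [0.434, 0.2825], [0.5131, 0.286], [0.5139, 0.2612]] [0.474125 0.272025 0.012   ]
[[0.4324, 0.3152], [0.4309, 0.3404], [0.5108, 0.3414], [0.5122, 0.3164]] [0.471575 0.32835  0.012   ]
[[0.4352, 0.3653], [0.4337, 0.3896], [0.5129, 0.392], [0.5143, 0.3681]] [0.474025 0.37875  0.012   ]
```

```bash
python3 -m inch '[{"claw":150,"tx":-3,"ty":0,"tz":0,"rx":-0.145,"ry":0,"rz":0},{"claw":150,"tx":-3,"ty":0,"tz":0,"rx":-0.145,"ry":0,"rz":0},{"claw":150,"tx":-3,"ty":0,"tz":0,"rx":-0.145,"ry":0,"rz":0},{"claw":150,"tx":-3,"ty":0,"tz":0,"rx":-0.145,"ry":0,"rz":0},{"claw":150,"tx":-3,"ty":0,"tz":0,"rx":-0.145,"ry":0,"rz":0},{"claw":150,"tx":-3,"ty":0,"tz":0,"rx":-0.145,"ry":0,"rz":0},{"claw":150,"tx":-3,"ty":0,"tz":0,"rx":-0.145,"ry":0,"rz":0},{"claw":150,"tx":-3,"ty":0,"tz":0,"rx":-0.145,"ry":0,"rz":0},{"claw":150,"tx":-3,"ty":0,"tz":0,"rx":-0.145,"ry":0,"rz":0},{"claw":150,"tx":-3,"ty":0,"tz":0,"rx":-0.145,"ry":0,"rz":0},{"claw":150,"tx":0,"ty":0,"tz":0,"rx":-0.12,"ry":0,"rz":0}]'
python3 -c "
from h import *
plan([.45,.272,.15],(0,1))"
```

```text
time: 10.15
ee_pos: [0.3862, 0.0397, 0.1466]
orientation: [-1.223, 1.21, 1.284]
contact_force: [-1.0, -0.2, 0.6]
gripper_width: 0.038
t 10.15 pos [0.3862 0.0397 0.1466] w 0.038 F [-1.  -0.2  0.6] j6 [-0.18  0.06  1.97 -0.    1.16 -1.81]
Rcols x [-0.044  0.006 -0.999] y [-0.998 -0.054  0.043] z [-0.054  0.999  0.008]
rot in tool [ 0.0538  0.0069 -0.0434]
shift mm tool [ -4.9 -76.  228.6]
```

```bash
python3 -m inch '[{"claw":150,"tx":0,"ty":0,"tz":0,"rx":0.054,"ry":0.007,"rz":-0.043},{"claw":150,"tx":0,"ty":-11,"tz":42,"rx":0,"ry":0,"rz":0},{"claw":150,"tx":0,"ty":-11,"tz":42,"rx":0,"ry":0,"rz":0},{"claw":150,"tx":0,"ty":-11,"tz":42,"rx":0,"ry":0,"rz":0},{"claw":150,"tx":0,"ty":-11,"tz":42,"rx":0,"ry":0,"rz":0},{"claw":150,"tx":0,"ty":-12,"tz":42,"rx":0,"ry":0,"rz":0},{"claw":150,"tx":0,"ty":-8,"tz":26,"rx":0,"ry":0,"rz":0},{"claw":150,"tx":0,"ty":0,"tz":0,"rx":0,"ry":0,"rz":0},{"claw":150,"tx":0,"ty":0,"tz":0,"rx":0,"ry":0,"rz":0}]'
python3 -c "
from h import *
plan([.45,.272,.15],(0,1))
m=imaging.camera_model('wrist');f=imaging.grab_frame('wrist');cv2.imwrite('pics/w5.png',f[:,:,::-1])
np.savez('w5',**m)"
```

```text
time: 11.05
ee_pos: [0.4458, 0.2808, 0.1296]
orientation: [-1.197, 1.235, 1.221]
contact_force: [-0.9, -0.9, 0.5]
gripper_width: 0.0383
t 11.05 pos [0.4458 0.2808 0.1296] w 0.0383 F [-0.9 -0.9  0.5] j6 [ 0.35  0.31  1.69  0.    1.16 -1.22]
Rcols x [-0.026 -0.006 -1.   ] y [-1.     0.006  0.026] z [ 0.006  1.    -0.006]
rot in tool [-0.0058 -0.0062 -0.0257]
shift mm tool [-20.5  -3.8  -8.9]
```

View pics/w5.png

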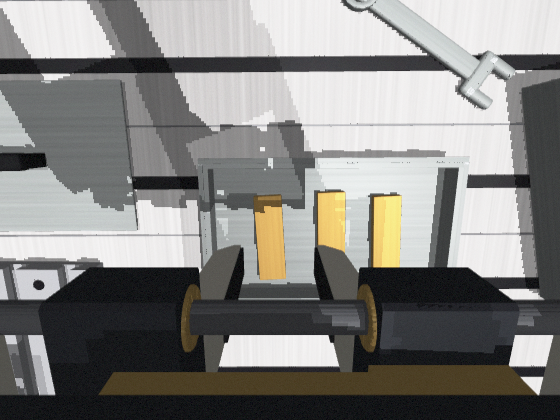

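```bash
python3 -c "
from h import *
m=dict(np.load('w5.npz'))
for q in [[(254,196.5),(281,196),(286,278),(259,279)],[(317,192),(344,191)],[(371,196),(400,196)]]:
  P=np.array([plane(m,*p,.012) for p in q]); print(P[:,:2].round(4).tolist(),P.mean(0))
"
```

```text
[[0.4324, 0.2577], [0.432, 0.2817], [0.5102, 0.2862], [0.5112, 0.2607]] [0.47144289 0.27157338 0.012     ]
[[0.4285, 0.3135], [0.4277, 0.3373]] [0.42806591 0.32536585 0.012     ]
[[0.4322, 0.3613], [0.4323, 0.3869]] [0.43222905 0.37407146 0.012     ]
```

```bash
python3 -m inch '[{"claw":150,"tx":20,"ty":-2,"tz":-5,"rx":-0.05,"ry":-0.006,"rz":-0.026},{"claw":150,"tx":30,"ty":-2,"tz":-5,"rx":0,"ry":0,"rz":0},{"claw":150,"tx":30,"ty":-2,"tz":0,"rx":0,"ry":0,"rz":0},{"claw":150,"tx":20,"ty":0,"tz":0,"rx":0,"ry":0,"rz":0},{"claw":150,"tx":0,"ty":0,"tz":0,"rx":0,"ry":0,"rz":0}]'
python3 -c "
from h import *
plan([.4514,.2707,.005],(-.045,1))"
```

```text
time: 11.6
ee_pos: [0.4499, 0.2634, 0.026]
orientation: [-1.238, 1.192, 1.238]
contact_force: [-0.9, 0.0, 0.5]
gripper_width: 0.038
t 11.6 pos [0.4499 0.2634 0.026 ] w 0.038 F [-0.9  0.   0.5] j6 [ 0.32  0.42  1.84 -0.    0.89 -1.29]
Rcols x [-0.001 -0.001 -1.   ] y [-0.999 -0.039  0.001] z [-0.039  0.999 -0.001]
rot in tool [-0.0058 -0.0012 -0.001 ]
shift mm tool [21.  -1.8  7.2]
```

```bash
python3 -m inch '[{"claw":150,"tx":2,"ty":-1,"tz":7,"rx":-0.005,"ry":0,"rz":0},{"claw":150,"tx":8,"ty":-1,"tz":1,"rx":0,"ry":0,"rz":0},{"claw":150,"tx":6,"ty":0,"tz":0,"rx":0,"ry":0,"rz":0},{"claw":150,"tx":0,"ty":0,"tz":0,"rx":0,"ry":0,"rz":0}]'
python3 -c "
from h import *
plan([.4514,.2707,.005],(-.045,1))"
```

```text
time: 12.0
ee_pos: [0.4531, 0.2707, 0.0115]
orientation: [-1.241, 1.188, 1.238]
contact_force: [0.5, -0.6, -0.3]
gripper_width: 0.0383
t 12.0 pos [0.4531 0.2707 0.0115] w 0.0383 F [ 0.5 -0.6 -0.3] j6 [ 0.33  0.45  1.83 -0.    0.86 -1.28]
Rcols x [ 0.002 -0.    -1.   ] y [-0.999 -0.042 -0.002] z [-0.042  0.999 -0.001]
rot in tool [-0.0031 -0.0006  0.002 ]
shift mm tool [6.5 1.8 0. ]
```

```bash
python3 -m inch '[{"claw":150,"tx":5,"ty":0,"tz":0,"rx":0,"ry":0,"rz":0},{"claw":150,"tx":3,"ty":0,"tz":0,"rx":0,"ry":0,"rz":0},{"claw":150,"tx":0,"ty":0,"tz":0,"rx":0,"ry":0,"rz":0}]'
python3 -c "
from h import *
plan([.4514,.2707,.005],(-.045,1))"
```

```text
time: 12.3
ee_pos: [0.454, 0.2712, 0.0043]
orientation: [-1.243, 1.185, 1.237]
contact_force: [-0.1, -1.4, 2.0]
gripper_width: 0.0383
t 12.3 pos [0.454  0.2712 0.0043] w 0.0383 F [-0.1 -1.4  2. ] j6 [ 0.33  0.46  1.84 -0.    0.84 -1.28]
Rcols x [ 0.004  0.    -1.   ] y [-0.999 -0.043 -0.004] z [-0.043  0.999 -0.   ]
rot in tool [-0.0023 -0.      0.0044]
shift mm tool [-0.7  2.7 -0.4]
```

```bash
python3 -m inch '[{"claw":190,"tx":-1.5,"ty":0,"tz":0,"rx":0,"ry":0,"rz":0.004},{"claw":220,"tx":0,"ty":0,"tz":0,"rx":0,"ry":0,"rz":0},{"claw":255,"tx":0,"ty":0,"tz":0,"rx":0,"ry":0,"rz":0},{"claw":255,"tx":0,"ty":0,"tz":0,"rx":0,"ry":0,"rz":0},{"claw":255,"tx":0,"ty":0,"tz":0,"rx":0,"ry":0,"rz":0}]'
python3 -c "
from h import *
plan([.4514,.2707,.005],(-.045,1))"
```

```text
time: 12.8
ee_pos: [0.4541, 0.2714, 0.0059]
orientation: [-1.241, 1.188, 1.24]
contact_force: [-0.5, 0.0, 1.2]
gripper_width: 0.0248
t 12.8 pos [0.4541 0.2714 0.0059] w 0.0248 F [-0.5  0.   1.2] j6 [ 0.33  0.46  1.83  0.    0.85 -1.29]
Rcols x [ 0.  0. -1.] y [-0.999 -0.043 -0.   ] z [-0.043  0.999  0.   ]
rot in tool [-0.0022  0.0001  0.0004]
shift mm tool [ 0.9  2.7 -0.6]
```

```bash
python3 -m inch '[{"claw":255,"tx":-15,"ty":0,"tz":0,"rx":0,"ry":0,"rz":0},{"claw":255,"tx":-35,"ty":0,"tz":0,"rx":0,"ry":0,"rz":0},{"claw":255,"tx":-35,"ty":0,"tz":0,"rx":0,"ry":0,"rz":0},{"claw":255,"tx":-30,"ty":0,"tz":0,"rx":0.045,"ry":0,"rz":0},{"claw":255,"tx":0,"ty":0,"tz":0,"rx":0,"ry":0,"rz":0}]'
python3 -c "
from h import *
plan([.454,.27,.11],(0,1))
m=dict(np.load('w4.npz'))
a=cv2.imread('pics/wrist4.png');crop(a,370,110,560,290,4,'pics/w4c.png')
a=cv2.imread('pics/scene4.png');crop(a,265,190,335,310,5,'pics/sc4b.png')
a=cv2.imread('pics/side4.png');crop(a,145,195,305,265,5,'pics/sd4b.png')
"
```

```text
time: 13.3
ee_pos: [0.452, 0.2706, 0.1222]
orientation: [-1.205, 1.217, 1.21]
contact_force: [0.4, 0.5, -1.9]
gripper_width: 0.0247
t 13.3 pos [0.452  0.2706 0.1222] w 0.0247 F [ 0.4  0.5 -1.9] j6 [ 0.33  0.31  1.72  0.    1.12 -1.24]
Rcols x [-0.006 -0.002 -1.   ] y [-1.     0.004  0.006] z [ 0.004  1.    -0.002]
rot in tool [-0.0039 -0.002  -0.0062]
shift mm tool [12.2 -2.1 -0.6]
```

View pics/w4c.png

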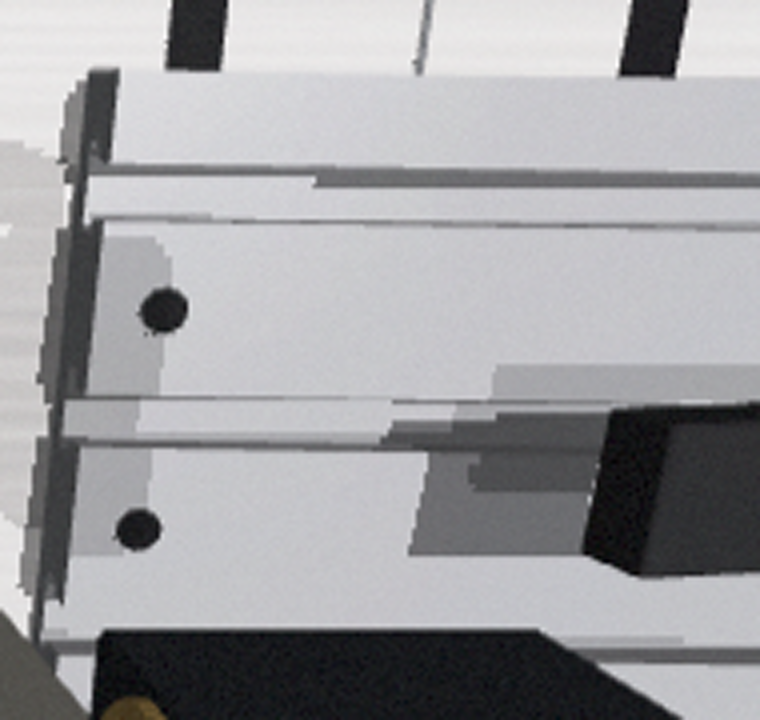

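View pics/sd4b.png

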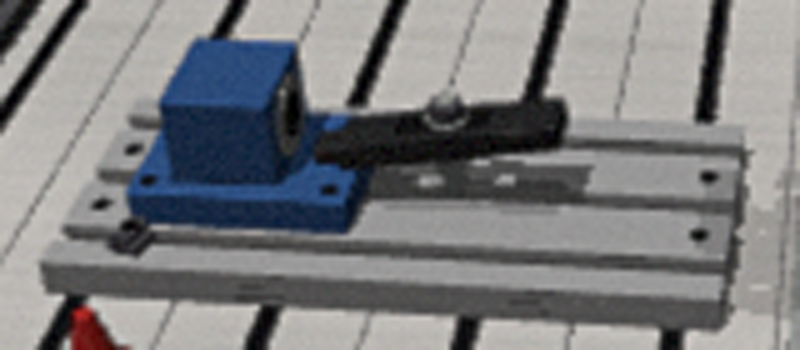

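View pics/sc4b.png

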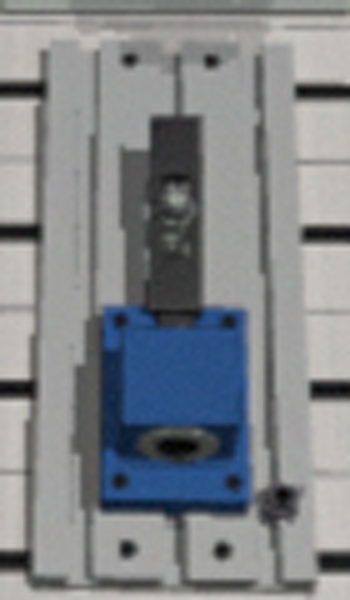

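```bash
python3 -c "
from h import *
from scipy.optimize import least_squares
s=imaging.camera_model('scene'); d=imaging.camera_model('side'); w=dict(np.load('w4.npz'))
W=lambda x,y:(370+x/4,110+y/4); S=lambda x,y:(265+x/5,190+y/5); D=lambda x,y:(145+x/5,195+y/5)
a=.16;c,n=np.cos(a),np.sin(a)
T=lambda sg:(-.122*c+.014*n,sg*.015,.122*n+.014*c); B=lambda sg:(-.122*c,sg*.015,.122*n)
obs=[(w,W(670,421),T(1)),(w,W(642,577),T(-1)),(w,W(611,409),B(1)),(w,W(584,552),B(-1)),
(s,S(203,117),T(1)),(s,S(150,115),T(-1)),(d,D(566,103),T(1)),(d,D(552,98),T(-1)),(d,D(567,142),B(1))]
blk=[(s,S(105,308),(0,-1)),(s,S(248,308),(0,1)),(d,D(276,110),(0,1)),(d,D(299,42),(0,-1)),(d,D(160,104),(1,1)),(d,D(197,40),(1,-1)),]
def f(p,full=False,use=(s,d,w)):
  x,y,z,yaw,x1,x2=p; R=Rn.from_euler('z',yaw).as_matrix()
  r=[]
  for m,uv,P in obs: r.append(proj(m,R@np.array(P)+[x,y,z])[0]-uv)
  for m,uv,(e,sg) in blk[2:]: r.append(proj(m,R@np.array([(x1,x2)[e],sg*.031,.05])+[x,y,z])[0]-uv)
  return np.array(r) if full else np.ravel(r)
r=least_squares(f,[.7,.034,.033,0,.015,.08],loss='soft_l1'); print(r.x.round(4)); print(f(r.x,True).round(1))
# per-camera z using heel only
for nm,m in (('w',w),('s',s),('d',d)):
  g=lambda p:np.ravel([proj(mm,np.array(P)+[p[0],p[1],p[2]])[0]-uv for mm,uv,P in obs if mm is m])
  q=least_squares(g,[.7,.034,.033]); print(nm,q.x.round(4))
"
```

```text
[0.7017 0.0368 0.0416 0.0359 0.013  0.0683]
[[ 0.8  0.1]
 [ 0.8  0.6]
 [-1.5 -1.6]
 [-0.8  0.2]
 [-0.7 -1.2]
 [-0.6 -0.6]
 [-3.6  4.1]
 [ 0.5 -1.6]
 [-2.6  0.9]
 [-0.4 -0.3]
 [ 0.4 -0.1]
 [ 0.4  0.6]
 [-0.4  0. ]]
w [0.7113 0.0286 0.0298]
s [0.7075 0.0341 0.0461]
d [ 0.7601 -0.3308 -0.1998]
```

```bash
python3 -c "
from h import *
a=cv2.imread('pics/side4.png');crop(a,165,200,265,250,8,'pics/sd4c.png')
"
```

```text
(no output)
```

View pics/sd4c.png

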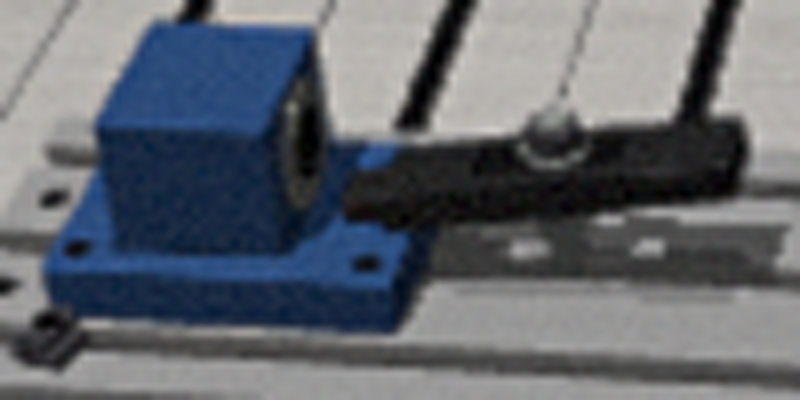

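```bash
python3 -m inch '[{"claw":255,"tx":0,"ty":-4,"tz":-25,"rx":-0.004,"ry":-0.002,"rz":-0.006},{"claw":255,"tx":0,"ty":-8,"tz":-42,"rx":0,"ry":0,"rz":0},{"claw":255,"tx":0,"ty":-9,"tz":-44,"rx":0,"ry":0,"rz":0},{"claw":255,"tx":0,"ty":-9,"tz":-44,"rx":0,"ry":0,"rz":0},{"claw":255,"tx":0,"ty":-9,"tz":-44,"rx":0,"ry":0,"rz":0},{"claw":255,"tx":20,"ty":-9,"tz":-40,"rx":0,"ry":0,"rz":0},{"claw":255,"tx":30,"ty":-4,"tz":-20,"rx":0,"ry":0,"rz":0},{"claw":255,"tx":0,"ty":0,"tz":0,"rx":0,"ry":0,"rz":0}]'
python3 -c "
from h import *
plan([.50,.034,.026],(0,1))"
```

```text
time: 14.1
ee_pos: [0.5035, 0.0039, 0.0645]
orientation: [-1.214, 1.206, 1.219]
contact_force: [-0.5, 0.5, -1.0]
gripper_width: 0.0247
t 14.1 pos [0.5035 0.0039 0.0645] w 0.0247 F [-0.5  0.5 -1. ] j6 [-0.21  0.34  1.84  0.    0.96 -1.8 ]
Rcols x [-0.003  0.001 -1.   ] y [-1.    -0.01   0.003] z [-0.01   1.     0.001]
rot in tool [ 0.0097  0.0013 -0.003 ]
shift mm tool [38.6  3.1 30.1]
```

```bash
python3 -m inch '[{"claw":255,"tx":5,"ty":0,"tz":20,"rx":0.01,"ry":0,"rz":-0.003},{"claw":255,"tx":15,"ty":0,"tz":9,"rx":0,"ry":0,"rz":0},{"claw":255,"tx":12,"ty":0,"tz":0,"rx":0,"ry":0,"rz":0},{"claw":255,"tx":0,"ty":0,"tz":0,"rx":0,"ry":0,"rz":0},{"claw":255,"tx":0,"ty":0,"tz":0,"rx":0,"ry":0,"rz":0}]'
python3 -c "
from h import *
plan([.5547,.034,.0245],(0,1))
m=imaging.camera_model('wrist');f=imaging.grab_frame('wrist');cv2.imwrite('pics/w6.png',f[:,:,::-1])
np.savez('w6',**m)
f=imaging.grab_frame('side');cv2.imwrite('pics/sd6.png',cv2.resize(f[180:300,120:340,::-1],None,fx=3.5,fy=3.5))"
```

```text
time: 14.6
ee_pos: [0.501, 0.0354, 0.0302]
orientation: [-1.204, 1.211, 1.214]
contact_force: [0.6, -0.2, -1.3]
gripper_width: 0.0243
t 14.6 pos [0.501  0.0354 0.0302] w 0.0243 F [ 0.6 -0.2 -1.3] j6 [-0.15  0.39  1.88  0.    0.88 -1.73]
Rcols x [-0.005  0.003 -1.   ] y [-1.     0.001  0.005] z [0.001 1.    0.003]
rot in tool [-0.0007  0.0031 -0.0054]
shift mm tool [  5.4 -53.8  -1.4]
```

View pics/w6.png

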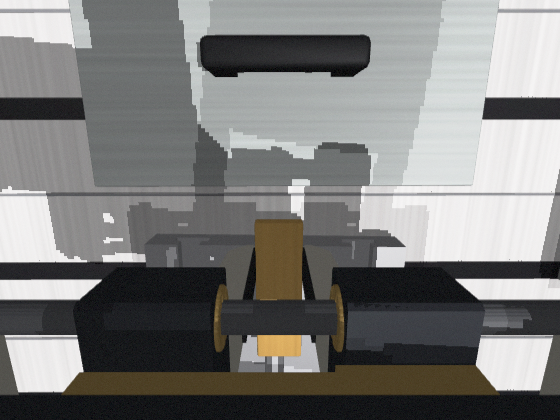

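View pics/sd6.png

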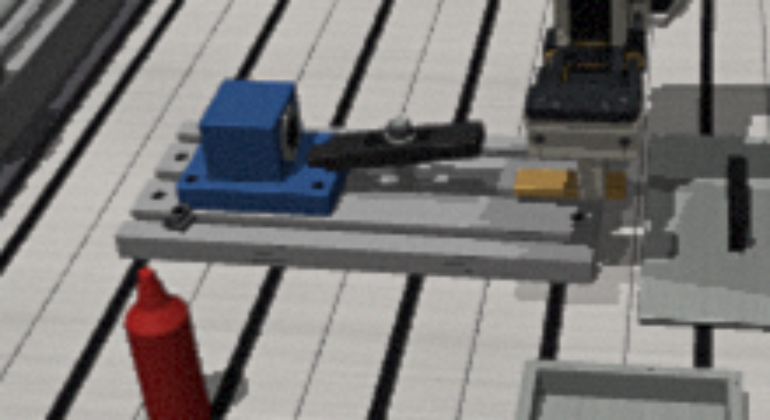

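```bash
python3 -m inch '[{"claw":255,"tx":2,"ty":-20,"tz":-1,"rx":0,"ry":0.003,"rz":-0.005},{"claw":255,"tx":0,"ty":-20,"tz":0,"rx":0,"ry":0,"rz":0},{"claw":255,"tx":0,"ty":-12,"tz":0,"rx":0,"ry":0,"rz":0},{"claw":255,"tx":2,"ty":-4,"tz":0,"rx":0,"ry":0,"rz":0},{"claw":255,"tx":0,"ty":0,"tz":0,"rx":0,"ry":0,"rz":0}]'
python3 -c "
from h import *
plan([.5547,.034,.0219],(0,1))"
```

```text
time: 15.2
ee_pos: [0.5604, 0.0331, 0.0296]
orientation: [-1.211, 1.207, 1.204]
contact_force: [0.4, 0.5, -0.4]
gripper_width: 0.0246
t 15.2 pos [0.5604 0.0331 0.0296] w 0.0246 F [ 0.4  0.5 -0.4] j6 [-0.14  0.47  1.74 -0.    0.93 -1.71]
Rcols x [ 0.005 -0.001 -1.   ] y [-1.     0.002 -0.005] z [ 0.002  1.    -0.001]
rot in tool [-0.0017 -0.0011  0.0052]
shift mm tool [7.6 5.8 0.9]
```

```bash
python3 -m inch '[{"claw":255,"tx":3,"ty":5,"tz":0,"rx":0,"ry":0,"rz":0.005},{"claw":255,"tx":4,"ty":0,"tz":0,"rx":0,"ry":0,"rz":0},{"claw":255,"tx":0,"ty":0,"tz":0,"rx":0,"ry":0,"rz":0}]'
python3 -c "
from h import *
plan([.5547,.034,.0219],(0,1))"
```

```text
time: 15.5
ee_pos: [0.5532, 0.0331, 0.0222]
orientation: [-1.208, 1.212, 1.208]
contact_force: [0.5, 0.1, -0.6]
gripper_width: 0.0243
t 15.5 pos [0.5532 0.0331 0.0222] w 0.0243 F [ 0.5  0.1 -0.6] j6 [-0.14  0.47  1.76 -0.    0.91 -1.71]
Rcols x [-0.001 -0.001 -1.   ] y [-1.     0.002  0.001] z [ 0.002  1.    -0.001]
rot in tool [-0.0018 -0.001  -0.0015]
shift mm tool [ 0.3 -1.5  0.9]
```

```bash
python3 -m inch '[{"claw":255,"tx":2,"ty":0,"tz":0,"rx":0,"ry":0,"rz":0},{"claw":255,"tx":1,"ty":0,"tz":0,"rx":0,"ry":0,"rz":0}]'
python3 -c "
from h import *
plan([.5547,.034,.0219],(0,1))"
```

```text
time: 15.7
ee_pos: [0.5531, 0.0331, 0.0219]
orientation: [-1.209, 1.211, 1.207]
contact_force: [-1.3, 0.1, 2.8]
gripper_width: 0.0245
t 15.7 pos [0.5531 0.0331 0.0219] w 0.0245 F [-1.3  0.1  2.8] j6 [-0.14  0.47  1.76 -0.    0.91 -1.71]
Rcols x [-0.    -0.001 -1.   ] y [-1.     0.002  0.   ] z [ 0.002  1.    -0.001]
rot in tool [-0.0016 -0.0013 -0.0001]
shift mm tool [-0.  -1.6  0.9]
```

Contact at the expected height. Release and retreat.

```bash
python3 -m inch '[{"claw":200,"tx":0,"ty":0,"tz":0,"rx":0,"ry":0,"rz":0},{"claw":150,"tx":0,"ty":0,"tz":0,"rx":0,"ry":0,"rz":0},{"claw":150,"tx":0,"ty":0,"tz":0,"rx":0,"ry":0,"rz":0},{"claw":150,"tx":-10,"ty":0,"tz":0,"rx":0,"ry":0,"rz":0},{"claw":150,"tx":-30,"ty":8,"tz":0,"rx":0,"ry":0,"rz":0},{"claw":150,"tx":-40,"ty":20,"tz":0,"rx":0,"ry":0,"rz":0},{"claw":150,"tx":-20,"ty":20,"tz":20,"rx":0,"ry":0,"rz":0},{"claw":150,"tx":0,"ty":15,"tz":40,"rx":0,"ry":0,"rz":0},{"claw":150,"tx":0,"ty":8,"tz":42,"rx":0,"ry":0,"rz":0},{"claw":150,"tx":0,"ty":8,"tz":42,"rx":0,"ry":0,"rz":0},{"claw":150,"tx":0,"ty":8,"tz":42,"rx":0,"ry":0,"rz":0},{"claw":150,"tx":0,"ty":0,"tz":42,"rx":0,"ry":0,"rz":0},{"claw":150,"tx":0,"ty":0,"tz":25,"rx":0,"ry":0,"rz":0},{"claw":150,"tx":0,"ty":0,"tz":0,"rx":0,"ry":0,"rz":0}]'
python3 -c "
from h import *
plan([.45,.328,.13],(0,1))
m=imaging.camera_model('wrist');f=imaging.grab_frame('wrist');cv2.imwrite('pics/w7.png',f[:,:,::-1])
np.savez('w7',**m)
f=imaging.grab_frame('side');cv2.imwrite('pics/sd7.png',cv2.resize(f[180:300,120:340,::-1],None,fx=3.5,fy=3.5))"
```

```text
time: 17.1
ee_pos: [0.4665, 0.2946, 0.134]
orientation: [-1.208, 1.204, 1.197]
contact_force: [0.9, -0.3, 0.2]
gripper_width: 0.0383
t 17.1 pos [0.4665 0.2946 0.134 ] w 0.0383 F [ 0.9 -0.3  0.2] j6 [ 0.36  0.33  1.66 -0.    1.15 -1.2 ]
Rcols x [ 0.011  0.001 -1.   ] y [-1.     0.007 -0.011] z [0.007 1.    0.001]
rot in tool [-0.0065  0.0013  0.0106]
shift mm tool [ 3.9 16.7 33.3]
```

View pics/w7.png

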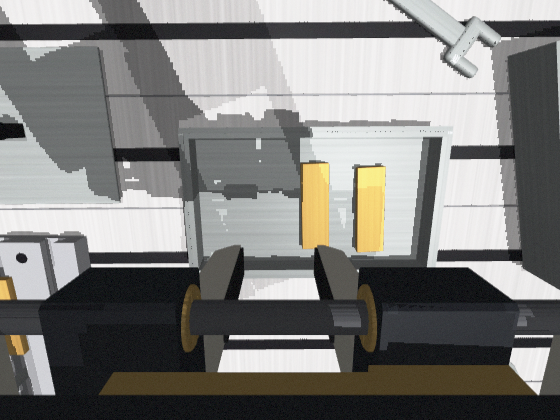

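View pics/sd7.png

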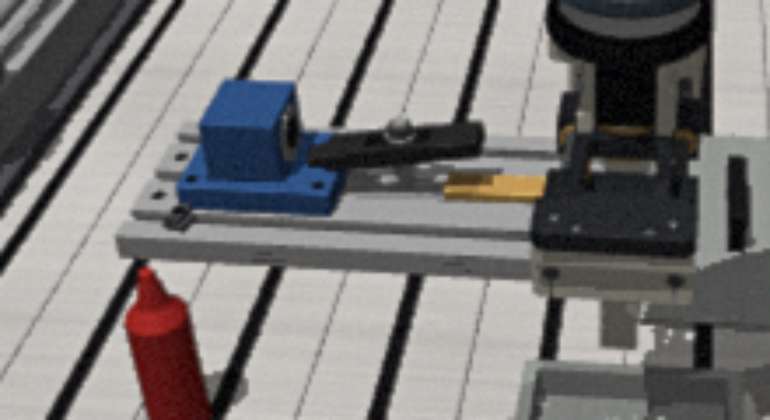

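```bash
python3 -c "
from h import *
m=dict(np.load('w7.npz'))
for q in [[(303,164.5),(328,163),(329.5,247),(303,249)],[(358,168),(385,167),(383.5,250),(357.5,252)]]:
  P=np.array([plane(m,*p,.012) for p in q]); print(P[:,:2].round(4).tolist(),P.mean(0))
"
```

```text
[[0.4298, 0.3158], [0.4286, 0.3376], [0.507, 0.3417], [0.5088, 0.3169]] [0.46853504 0.32800953 0.012     ]
[[0.4331, 0.3641], [0.4323, 0.3878], [0.5102, 0.3926], [0.5121, 0.3683]] [0.47192339 0.37822233 0.012     ]
```

```bash
python3 -m inch '[{"claw":158,"tx":15,"ty":8,"tz":16,"rx":-0.037,"ry":0,"rz":0.01},{"claw":158,"tx":28,"ty":7,"tz":14,"rx":0,"ry":0,"rz":0},{"claw":158,"tx":30,"ty":1,"tz":1,"rx":0,"ry":0,"rz":0},{"claw":158,"tx":18,"ty":0,"tz":0,"rx":0,"ry":0,"rz":0},{"claw":158,"tx":0,"ty":0,"tz":0,"rx":0,"ry":0,"rz":0}]'
python3 -c "
from h import *
plan([.4505,.3265,.006],(-.03,1))"
```

```text
time: 17.7
ee_pos: [0.4531, 0.3165, 0.0425]
orientation: [-1.229, 1.197, 1.223]
contact_force: [0.2, -0.2, -0.3]
gripper_width: 0.0357
t 17.7 pos [0.4531 0.3165 0.0425] w 0.0357 F [ 0.2 -0.2 -0.3] j6 [ 0.41  0.44  1.75 -0.    0.95 -1.18]
Rcols x [ 0.003 -0.002 -1.   ] y [-1.    -0.023 -0.003] z [-0.023  1.    -0.002]
rot in tool [-0.0066 -0.0019  0.0032]
shift mm tool [36.4  2.5 10.1]
```

```bash
python3 -m inch '[{"claw":158,"tx":10,"ty":1,"tz":9,"rx":-0.006,"ry":0,"rz":0.003},{"claw":158,"tx":12,"ty":1,"tz":1,"rx":0,"ry":0,"rz":0},{"claw":158,"tx":6,"ty":0,"tz":0,"rx":0,"ry":0,"rz":0},{"claw":158,"tx":0,"ty":0,"tz":0,"rx":0,"ry":0,"rz":0}]'
python3 -c "
from h import *
plan([.4505,.3265,.006],(-.03,1))"
```

```text
time: 18.1
ee_pos: [0.4534, 0.3252, 0.0149]
orientation: [-1.231, 1.195, 1.226]
contact_force: [-0.6, 0.0, -0.0]
gripper_width: 0.0354
t 18.1 pos [0.4534 0.3252 0.0149] w 0.0354 F [-0.6  0.  -0. ] j6 [ 0.42  0.49  1.76 -0.    0.9  -1.17]
Rcols x [ 0.003 -0.001 -1.   ] y [-1.    -0.026 -0.003] z [-0.026  1.    -0.001]
rot in tool [-0.0037 -0.0011  0.003 ]
shift mm tool [8.9 2.9 1.4]
```

```bash
python3 -m inch '[{"claw":158,"tx":5,"ty":2,"tz":2,"rx":-0.004,"ry":0,"rz":0.003},{"claw":158,"tx":4,"ty":2,"tz":0,"rx":0,"ry":0,"rz":0},{"claw":190,"tx":0,"ty":0,"tz":0,"rx":0,"ry":0,"rz":0},{"claw":220,"tx":0,"ty":0,"tz":0,"rx":0,"ry":0,"rz":0},{"claw":255,"tx":0,"ty":0,"tz":0,"rx":0,"ry":0,"rz":0},{"claw":255,"tx":0,"ty":0,"tz":0,"rx":0,"ry":0,"rz":0},{"claw":255,"tx":0,"ty":0,"tz":0,"rx":0,"ry":0,"rz":0}]'
python3 -c "
from h import *
plan([.4505,.3265,.006],(-.03,1))"
```

```text
time: 18.8
ee_pos: [0.4497, 0.3276, 0.0063]
orientation: [-1.233, 1.193, 1.231]
contact_force: [0.4, 0.3, -1.4]
gripper_width: 0.0248
t 18.8 pos [0.4497 0.3276 0.0063] w 0.0248 F [ 0.4  0.3 -1.4] j6 [ 0.43  0.5   1.76 -0.    0.88 -1.17]
Rcols x [ 0.002 -0.001 -1.   ] y [-1.    -0.031 -0.002] z [-0.031  1.    -0.001]
rot in tool [ 0.0012 -0.0006  0.0017]
shift mm tool [ 0.3 -0.8 -1.1]
```

```bash
python3 -m inch '[{"claw":255,"tx":-15,"ty":0,"tz":0,"rx":0,"ry":0,"rz":0},{"claw":255,"tx":-35,"ty":0,"tz":0,"rx":0,"ry":0,"rz":0},{"claw":255,"tx":-35,"ty":0,"tz":0,"rx":0,"ry":0,"rz":0},{"claw":255,"tx":-10,"ty":-4,"tz":-20,"rx":0.031,"ry":0,"rz":0},{"claw":255,"tx":0,"ty":-7,"tz":-40,"rx":0,"ry":0,"rz":0},{"claw":255,"tx":0,"ty":-8,"tz":-44,"rx":0,"ry":0,"rz":0},{"claw":255,"tx":0,"ty":-8,"tz":-44,"rx":0,"ry":0,"rz":0},{"claw":255,"tx":0,"ty":-8,"tz":-44,"rx":0,"ry":0,"rz":0},{"claw":255,"tx":0,"ty":-8,"tz":-44,"rx":0,"ry":0,"rz":0},{"claw":255,"tx":0,"ty":-4,"tz":-30,"rx":0,"ry":0,"rz":0},{"claw":255,"tx":0,"ty":0,"tz":-10,"rx":0,"ry":0,"rz":0},{"claw":255,"tx":0,"ty":0,"tz":0,"rx":0,"ry":0,"rz":0}]'
python3 -c "
from h import *
plan([.50,.033,.04],(0,1))"
```

```text
time: 20.0
ee_pos: [0.4979, 0.0429, 0.1053]
orientation: [-1.213, 1.207, 1.208]
contact_force: [-0.6, 0.6, -1.7]
gripper_width: 0.0247
t 20.0 pos [0.4979 0.0429 0.1053] w 0.0247 F [-0.6  0.6 -1.7] j6 [-0.14  0.28  1.81 -0.    1.05 -1.71]
Rcols x [ 0.003 -0.001 -1.   ] y [-1.    -0.002 -0.003] z [-0.002  1.    -0.001]
rot in tool [ 0.002  -0.0009  0.0025]
shift mm tool [65.3 -1.9 -9.8]
```

```bash
python3 -m inch '[{"claw":255,"tx":20,"ty":0,"tz":-8,"rx":0.002,"ry":0,"rz":0.003},{"claw":255,"tx":25,"ty":0,"tz":-3,"rx":0,"ry":0,"rz":0},{"claw":255,"tx":15,"ty":0,"tz":0,"rx":0,"ry":0,"rz":0},{"claw":255,"tx":0,"ty":0,"tz":0,"rx":0,"ry":0,"rz":0},{"claw":255,"tx":0,"ty":0,"tz":0,"rx":0,"ry":0,"rz":0}]'
python3 -c "
from h import *
plan([.5516,.033,.036],(0,1))"
```

```text
time: 20.5
ee_pos: [0.4976, 0.0379, 0.0445]
orientation: [-1.21, 1.206, 1.212]
contact_force: [0.8, 0.2, -1.5]
gripper_width: 0.0245
t 20.5 pos [0.4976 0.0379 0.0445] w 0.0245 F [ 0.8  0.2 -1.5] j6 [-0.15  0.36  1.88  0.    0.9  -1.72]
Rcols x [ 0.     0.002 -1.   ] y [-1.    -0.003 -0.   ] z [-0.003  1.     0.002]
rot in tool [0.0031 0.0018 0.0005]
shift mm tool [  8.5 -54.   -5. ]
```

```bash
python3 -m inch '[{"claw":255,"tx":2,"ty":-16,"tz":-4,"rx":0.003,"ry":0,"rz":0},{"claw":255,"tx":2,"ty":-18,"tz":-1,"rx":0,"ry":0,"rz":0},{"claw":255,"tx":2,"ty":-12,"tz":0,"rx":0,"ry":0,"rz":0},{"claw":255,"tx":2,"ty":-4,"tz":0,"rx":0,"ry":0,"rz":0},{"claw":255,"tx":0,"ty":0,"tz":0,"rx":0,"ry":0,"rz":0}]'
python3 -c "
from h import *
plan([.5516,.033,.0303],(0,1))"
```

```text
time: 21.0
ee_pos: [0.55, 0.0372, 0.0399]
orientation: [-1.213, 1.202, 1.211]
contact_force: [-0.0, -0.0, -1.9]
gripper_width: 0.0246
t 21.0 pos [0.55   0.0372 0.0399] w 0.0246 F [-0.  -0.  -1.9] j6 [-0.14  0.44  1.75  0.    0.94 -1.71]
Rcols x [ 0.004  0.002 -1.   ] y [-1.    -0.005 -0.004] z [-0.005  1.     0.002]
rot in tool [0.0048 0.0022 0.0039]
shift mm tool [ 9.6 -1.5 -4.2]
```

```bash
python3 -m inch '[{"claw":255,"tx":2,"ty":-1,"tz":-5,"rx":0.005,"ry":0.002,"rz":0.004},{"claw":255,"tx":4,"ty":0,"tz":0,"rx":0,"ry":0,"rz":0},{"claw":255,"tx":2,"ty":0,"tz":0,"rx":0,"ry":0,"rz":0},{"claw":255,"tx":0,"ty":0,"tz":0,"rx":0,"ry":0,"rz":0}]'
python3 -c "
from h import *
plan([.5516,.033,.0303],(0,1))"
```

```text
time: 21.4
ee_pos: [0.5491, 0.0322, 0.0314]
orientation: [-1.208, 1.211, 1.211]
contact_force: [0.6, -0.2, -1.9]
gripper_width: 0.0246
t 21.4 pos [0.5491 0.0322 0.0314] w 0.0246 F [ 0.6 -0.2 -1.9] j6 [-0.14  0.45  1.76 -0.    0.93 -1.71]
Rcols x [-0.002  0.    -1.   ] y [-1.     0.     0.002] z [0. 1. 0.]
rot in tool [-0.0002  0.0002 -0.0022]
shift mm tool [ 1.1 -2.5  0.8]
```

```bash
python3 -m inch '[{"claw":255,"tx":2,"ty":-2,"tz":0,"rx":0,"ry":0,"rz":-0.002},{"claw":255,"tx":1,"ty":0,"tz":0,"rx":0,"ry":0,"rz":0}]'
```

```text
time: 21.6
ee_pos: [0.5502, 0.0322, 0.0301]
orientation: [-1.208, 1.21, 1.21]
contact_force: [-3.6, -0.0, 10.9]
gripper_width: 0.0245
```

```bash
python3 -m inch '[{"claw":200,"tx":0,"ty":0,"tz":0,"rx":0,"ry":0,"rz":0},{"claw":158,"tx":0,"ty":0,"tz":0,"rx":0,"ry":0,"rz":0},{"claw":158,"tx":0,"ty":0,"tz":0,"rx":0,"ry":0,"rz":0},{"claw":158,"tx":-10,"ty":0,"tz":0,"rx":0,"ry":0,"rz":0},{"claw":158,"tx":-30,"ty":8,"tz":0,"rx":0,"ry":0,"rz":0},{"claw":158,"tx":-40,"ty":20,"tz":0,"rx":0,"ry":0,"rz":0},{"claw":158,"tx":-15,"ty":20,"tz":20,"rx":0,"ry":0,"rz":0},{"claw":158,"tx":0,"ty":15,"tz":40,"rx":0,"ry":0,"rz":0},{"claw":158,"tx":0,"ty":10,"tz":44,"rx":0,"ry":0,"rz":0},{"claw":158,"tx":0,"ty":10,"tz":44,"rx":0,"ry":0,"rz":0},{"claw":158,"tx":0,"ty":8,"tz":44,"rx":0,"ry":0,"rz":0},{"claw":158,"tx":0,"ty":4,"tz":44,"rx":0,"ry":0,"rz":0},{"claw":158,"tx":0,"ty":0,"tz":44,"rx":0,"ry":0,"rz":0},{"claw":158,"tx":0,"ty":0,"tz":40,"rx":0,"ry":0,"rz":0},{"claw":158,"tx":0,"ty":0,"tz":15,"rx":0,"ry":0,"rz":0},{"claw":158,"tx":0,"ty":0,"tz":0,"rx":0,"ry":0,"rz":0}]'
python3 -c "
from h import *
plan([.453,.3772,.03],(-.04,1))
m=imaging.camera_model('wrist');f=imaging.grab_frame('wrist');cv2.imwrite('pics/w8.png',f[:,:,::-1])
np.savez('w8',**m)
f=imaging.grab_frame('side');cv2.imwrite('pics/side8.png',f[:,:,::-1]);cv2.imwrite('pics/sd8.png',cv2.resize(f[190:270,140:310,::-1],None,fx=4.5,fy=4.5))"
```

```text
time: 23.2
ee_pos: [0.4576, 0.3788, 0.1397]
orientation: [-1.21, 1.198, 1.196]
contact_force: [0.2, -0.1, 0.4]
gripper_width: 0.0355
t 23.2 pos [0.4576 0.3788 0.1397] w 0.0355 F [ 0.2 -0.1  0.4] j6 [ 0.51  0.39  1.55 -0.    1.19 -1.06]
Rcols x [ 0.015  0.003 -1.   ] y [-1.     0.005 -0.015] z [0.005 1.    0.003]
rot in tool [-0.0449  0.0031  0.0153]
shift mm tool [109.6   6.3  -2. ]
```

View pics/w8.png

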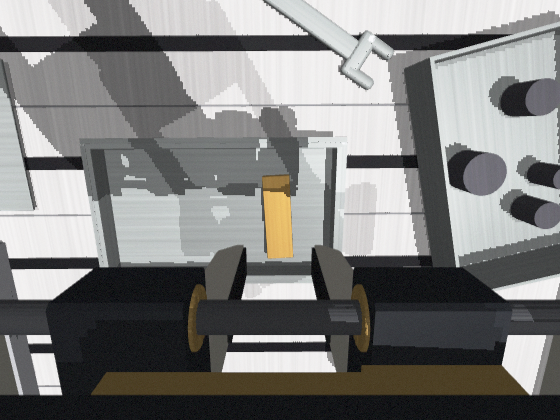

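View pics/sd8.png

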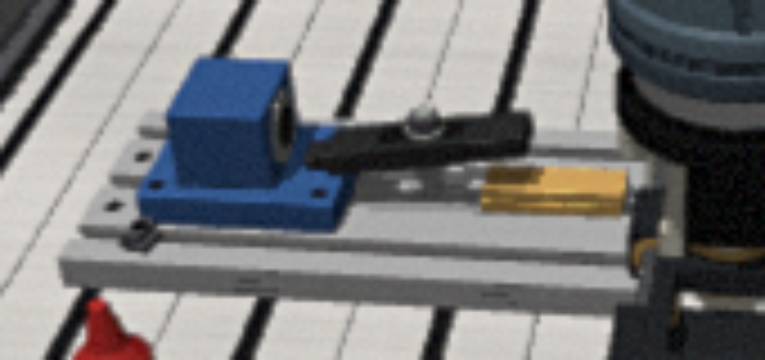

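```bash
python3 -c "
from h import *
a=cv2.imread('pics/side8.png');crop(a,215,205,290,245,10,'pics/sd8b.png')
a=cv2.imread('pics/scene4.png');crop(a,275,210,325,300,8,'pics/sc4c.png')
m=dict(np.load('w8.npz'))
for q in [[(264,177),(288.5,177),(293,257),(267,258)]]:
  P=np.array([plane(m,*p,.012) for p in q]); print(P[:,:2].round(4).tolist(),P.mean(0))
"
```

```text
[[0.4333, 0.3656], [0.4333, 0.3877], [0.5111, 0.3924], [0.5121, 0.3673]] [0.47244912 0.37823227 0.012     ]
```

View pics/sd8b.png

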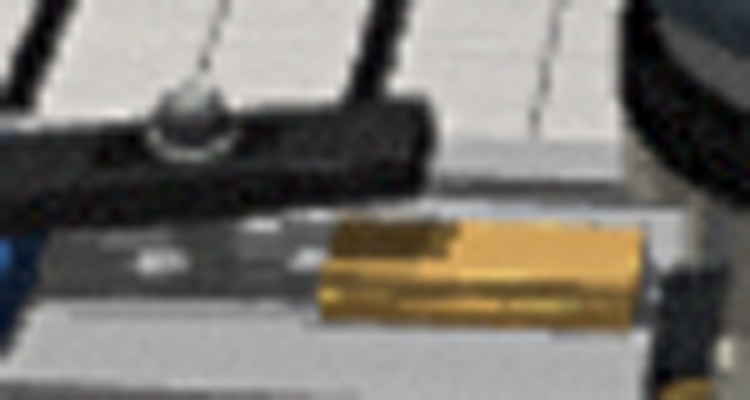

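View pics/sc4c.png

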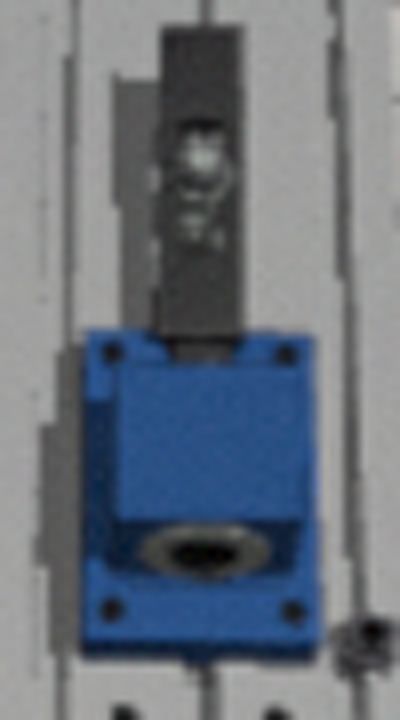

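```bash
python3 -c "
from h import *
d=imaging.camera_model('side')
def yz(u,v,y):
  o,r=ray(d,u,v); return (o+r*(y-o[1])/r[1]).round(4)
q=lambda x,y,Y:yz(215+x/10,205+y/10,Y)
print('pack top',q(322,285,.045),q(632,290,.045),'bot',q(322,319,.045),q(632,330,.045))
print('heel bot',q(425,192,.049),'heel top',q(430,110,.049))
f=lambda x,y,Y:yz(165+x/8,200+y/8,Y)
for Y in (.07,.075): print('foot',Y,f(395,288,Y),f(395,332,Y),f(50,264,Y),f(55,313,Y))
print('block',f(268,137,.065),f(282,250,.065))
"
```

```text
pack top [0.6049 0.045  0.0299] [0.5258 0.045  0.0322] bot [0.6056 0.045  0.0191] [0.5261 0.045  0.0197]
heel bot [0.5763 0.049  0.0626] heel top [0.5738 0.049  0.087 ]
foot 0.07 [0.6832 0.07   0.0364] [0.6851 0.07   0.0192] [0.7934 0.07   0.0402] [0.7952 0.07   0.0209]
foot 0.075 [0.6816 0.075  0.0402] [0.6835 0.075  0.023 ] [0.7911 0.075  0.044 ] [0.7929 0.075  0.0248]
block [0.7181 0.065  0.0881] [0.7194 0.065  0.0457]
```

```bash
python3 -m inch '[{"claw":158,"tx":20,"ty":3,"tz":-1,"rx":-0.05,"ry":0.003,"rz":0.015},{"claw":158,"tx":35,"ty":3,"tz":0,"rx":0,"ry":0,"rz":0},{"claw":158,"tx":35,"ty":0,"tz":0,"rx":0,"ry":0,"rz":0},{"claw":158,"tx":14,"ty":0,"tz":0,"rx":0,"ry":0,"rz":0},{"claw":158,"tx":0,"ty":0,"tz":0,"rx":0,"ry":0,"rz":0}]'
python3 -c "
from h import *
plan([.4535,.3772,.006],(-.045,1))"
```

```text
time: 23.8
ee_pos: [0.4553, 0.3656, 0.0351]
orientation: [-1.239, 1.193, 1.233]
contact_force: [0.2, 0.0, 0.7]
gripper_width: 0.0353
t 23.8 pos [0.4553 0.3656 0.0351] w 0.0353 F [0.2 0.  0.7] j6 [ 0.49  0.5   1.67 -0.    0.97 -1.12]
Rcols x [ 0.002 -0.003 -1.   ] y [-0.999 -0.036 -0.002] z [-0.036  0.999 -0.003]
rot in tool [-0.009  -0.003   0.0019]
shift mm tool [29.1  1.4 11.8]
```

```bash
python3 -m inch '[{"claw":158,"tx":5,"ty":1,"tz":11,"rx":-0.009,"ry":-0.003,"rz":0.002},{"claw":158,"tx":12,"ty":1,"tz":1,"rx":0,"ry":0,"rz":0},{"claw":158,"tx":4,"ty":0,"tz":0,"rx":0,"ry":0,"rz":0},{"claw":158,"tx":0,"ty":0,"tz":0,"rx":0,"ry":0,"rz":0}]'
python3 -c "
from h import *
plan([.4535,.3772,.006],(-.045,1))"
```

```text
time: 24.2
ee_pos: [0.4552, 0.3763, 0.0154]
orientation: [-1.24, 1.186, 1.238]
contact_force: [-0.0, -0.0, 0.5]
gripper_width: 0.0356
t 24.2 pos [0.4552 0.3763 0.0154] w 0.0356 F [-0.  -0.   0.5] j6 [ 0.5   0.53  1.67 -0.    0.94 -1.11]
Rcols x [ 0.003  0.002 -1.   ] y [-0.999 -0.042 -0.003] z [-0.042  0.999  0.001]
rot in tool [-0.0031  0.0014  0.0031]
shift mm tool [9.4 1.7 1. ]
```

```bash
python3 -m inch '[{"claw":158,"tx":5,"ty":2,"tz":1,"rx":-0.003,"ry":0.001,"rz":0.003},{"claw":158,"tx":4,"ty":1,"tz":0,"rx":0,"ry":0,"rz":0},{"claw":190,"tx":0,"ty":0,"tz":0,"rx":0,"ry":0,"rz":0},{"claw":220,"tx":0,"ty":0,"tz":0,"rx":0,"ry":0,"rz":0},{"claw":255,"tx":0,"ty":0,"tz":0,"rx":0,"ry":0,"rz":0},{"claw":255,"tx":0,"ty":0,"tz":0,"rx":0,"ry":0,"rz":0},{"claw":255,"tx":0,"ty":0,"tz":0,"rx":0,"ry":0,"rz":0}]'
python3 -c "
from h import *
plan([.4535,.3772,.006],(-.045,1))"
```

```text
time: 24.9
ee_pos: [0.4524, 0.3779, 0.0068]
orientation: [-1.243, 1.185, 1.242]
contact_force: [0.5, 0.2, -1.5]
gripper_width: 0.0248
t 24.9 pos [0.4524 0.3779 0.0068] w 0.0248 F [ 0.5  0.2 -1.5] j6 [ 0.51  0.54  1.68  0.    0.92 -1.11]
Rcols x [ 0.002  0.001 -1.   ] y [-0.999 -0.046 -0.002] z [-0.046  0.999  0.001]
rot in tool [0.0013 0.0009 0.0017]
shift mm tool [ 0.8 -1.1 -0.7]
```

```bash
python3 -m inch '[{"claw":255,"tx":-15,"ty":0,"tz":0,"rx":0,"ry":0,"rz":0},{"claw":255,"tx":-35,"ty":0,"tz":0,"rx":0,"ry":0,"rz":0},{"claw":255,"tx":-35,"ty":0,"tz":0,"rx":0,"ry":0,"rz":0},{"claw":255,"tx":-10,"ty":-3,"tz":-20,"rx":0.046,"ry":0,"rz":0},{"claw":255,"tx":0,"ty":-5,"tz":-40,"rx":0,"ry":0,"rz":0},{"claw":255,"tx":0,"ty":-7,"tz":-44,"rx":0,"ry":0,"rz":0},{"claw":255,"tx":0,"ty":-7,"tz":-44,"rx":0,"ry":0,"rz":0},{"claw":255,"tx":0,"ty":-7,"tz":-44,"rx":0,"ry":0,"rz":0},{"claw":255,"tx":0,"ty":-6,"tz":-44,"rx":0,"ry":0,"rz":0},{"claw":255,"tx":0,"ty":-5,"tz":-44,"rx":0,"ry":0,"rz":0},{"claw":255,"tx":0,"ty":-3,"tz":-38,"rx":0,"ry":0,"rz":0},{"claw":255,"tx":5,"ty":0,"tz":-15,"rx":0,"ry":0,"rz":0},{"claw":255,"tx":5,"ty":0,"tz":0,"rx":0,"ry":0,"rz":0}]'
python3 -c "
from h import *
plan([.49,.033,.05],(0,1))"
```

```text
time: 26.2
ee_pos: [0.4979, 0.0334, 0.0958]
orientation: [-1.213, 1.204, 1.206]
contact_force: [-0.3, -0.9, -1.5]
gripper_width: 0.0245
t 26.2 pos [0.4979 0.0334 0.0958] w 0.0245 F [-0.3 -0.9 -1.5] j6 [-0.16  0.29  1.83  0.    1.02 -1.73]
Rcols x [ 0.006  0.    -1.   ] y [-1.    -0.002 -0.006] z [-0.002  1.     0.   ]
rot in tool [0.0019 0.0002 0.0058]
shift mm tool [45.8  8.2 -0.4]
```

```bash
python3 -m inch '[{"claw":255,"tx":20,"ty":0,"tz":0,"rx":0.002,"ry":0,"rz":0.006},{"claw":255,"tx":22,"ty":0,"tz":0,"rx":0,"ry":0,"rz":0},{"claw":255,"tx":6,"ty":0,"tz":0,"rx":0,"ry":0,"rz":0},{"claw":255,"tx":0,"ty":0,"tz":0,"rx":0,"ry":0,"rz":0},{"claw":255,"tx":0,"ty":0,"tz":0,"rx":0,"ry":0,"rz":0}]'
python3 -c "
from h import *
plan([.55,.033,.044],(0,1))"
```

```text
time: 26.7
ee_pos: [0.4978, 0.0359, 0.0465]
orientation: [-1.207, 1.209, 1.21]
contact_force: [0.6, 1.0, -1.6]
gripper_width: 0.0245
t 26.7 pos [0.4978 0.0359 0.0465] w 0.0245 F [ 0.6  1.  -1.6] j6 [-0.15  0.36  1.87  0.    0.91 -1.72]
Rcols x [-0.     0.002 -1.   ] y [-1.     0.001  0.   ] z [0.001 1.    0.002]
rot in tool [-0.0008  0.0016 -0.0005]
shift mm tool [  2.5 -52.3  -2.8]
```

```bash
python3 -m inch '[{"claw":255,"tx":0,"ty":-16,"tz":-3,"rx":0,"ry":0,"rz":0},{"claw":255,"tx":1,"ty":-18,"tz":-1,"rx":0,"ry":0,"rz":0},{"claw":255,"tx":2,"ty":-11,"tz":0,"rx":0,"ry":0,"rz":0},{"claw":255,"tx":2,"ty":-4,"tz":0,"rx":0,"ry":0,"rz":0},{"claw":255,"tx":0,"ty":0,"tz":0,"rx":0,"ry":0,"rz":0}]'
python3 -c "
from h import *
plan([.55,.033,.0388],(0,1))
f=imaging.grab_frame('side');cv2.imwrite('pics/sd9.png',cv2.resize(f[190:270,140:310,::-1],None,fx=4.5,fy=4.5))"
```

```text
time: 27.2
ee_pos: [0.5497, 0.0339, 0.045]
orientation: [-1.212, 1.204, 1.209]
contact_force: [-0.3, 0.7, -0.8]
gripper_width: 0.0245
t 27.2 pos [0.5497 0.0339 0.045 ] w 0.0245 F [-0.3  0.7 -0.8] j6 [-0.14  0.43  1.75  0.    0.95 -1.72]
Rcols x [ 0.004  0.001 -1.   ] y [-1.    -0.002 -0.004] z [-0.002  1.     0.001]
rot in tool [0.0023 0.0013 0.0039]
shift mm tool [ 6.2 -0.3 -1. ]
```

View pics/sd9.png

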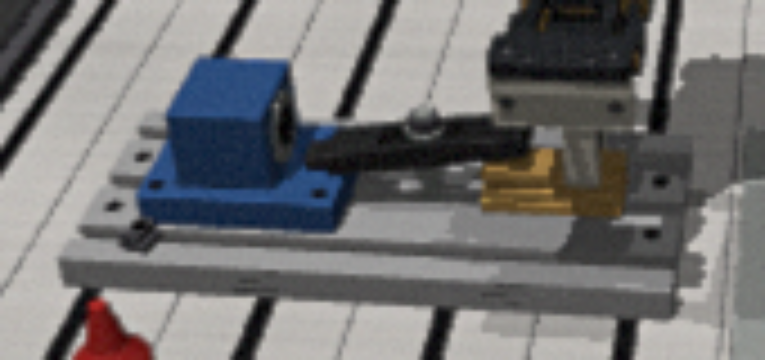

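```bash
python3 -m inch '[{"claw":255,"tx":4,"ty":0,"tz":-1,"rx":0.002,"ry":0,"rz":0.004},{"claw":255,"tx":2,"ty":0,"tz":0,"rx":0,"ry":0,"rz":0},{"claw":255,"tx":0,"ty":0,"tz":0,"rx":0,"ry":0,"rz":0}]'
python3 -c "
from h import *
plan([.55,.033,.0388],(0,1))"
```

```text
time: 27.55
ee_pos: [0.548, 0.0332, 0.0388]
orientation: [-1.208, 1.209, 1.211]
contact_force: [-0.2, -0.2, -0.7]
gripper_width: 0.0246
t 27.55 pos [0.548  0.0332 0.0388] w 0.0246 F [-0.2 -0.2 -0.7] j6 [-0.14  0.44  1.76  0.    0.94 -1.72]
Rcols x [-0.001  0.001 -1.   ] y [-1.    -0.     0.001] z [-0.     1.     0.001]
rot in tool [ 0.0003  0.0015 -0.0014]
shift mm tool [-0.  -2.  -0.2]
```

```bash
python3 -m inch '[{"claw":255,"tx":2,"ty":-1,"tz":0,"rx":0,"ry":0,"rz":0},{"claw":255,"tx":1,"ty":0,"tz":0,"rx":0,"ry":0,"rz":0}]'
python3 -c "
from h import *
plan([.55,.033,.0388],(0,1))"
```

```text
time: 27.75
ee_pos: [0.5479, 0.0332, 0.0387]
orientation: [-1.208, 1.21, 1.212]
contact_force: [-0.4, 0.3, -0.1]
gripper_width: 0.0244
t 27.75 pos [0.5479 0.0332 0.0387] w 0.0244 F [-0.4  0.3 -0.1] j6 [-0.14  0.44  1.76  0.    0.95 -1.72]
Rcols x [-0.002  0.001 -1.   ] y [-1.    -0.001  0.002] z [-0.001  1.     0.001]
rot in tool [ 0.0007  0.0011 -0.0023]
shift mm tool [-0.1 -2.1 -0.2]
```

```bash
python3 -m inch '[{"claw":255,"tx":2.5,"ty":0,"tz":0,"rx":0,"ry":0,"rz":-0.002}]'
python3 -c "
from h import *
plan([.55,.033,.0388],(0,1))"
```

```text
time: 27.85
ee_pos: [0.548, 0.0332, 0.0385]
orientation: [-1.209, 1.208, 1.21]
contact_force: [-7.4, -0.0, 27.7]
gripper_width: 0.0246
t 27.85 pos [0.548  0.0332 0.0385] w 0.0246 F [-7.4 -0.  27.7] j6 [-0.14  0.44  1.76  0.    0.94 -1.72]
Rcols x [ 0.001  0.001 -1.   ] y [-1.    -0.001 -0.001] z [-0.001  1.     0.001]
rot in tool [0.0008 0.0009 0.0007]
shift mm tool [-0.3 -2.  -0.2]
```

```bash
python3 -m inch '[{"claw":200,"tx":0,"ty":0,"tz":0,"rx":0,"ry":0,"rz":0},{"claw":158,"tx":0,"ty":0,"tz":0,"rx":0,"ry":0,"rz":0},{"claw":158,"tx":0,"ty":0,"tz":0,"rx":0,"ry":0,"rz":0},{"claw":158,"tx":-10,"ty":0,"tz":0,"rx":0,"ry":0,"rz":0},{"claw":158,"tx":-30,"ty":4,"tz":0,"rx":0,"ry":0,"rz":0},{"claw":200,"tx":-40,"ty":0,"tz":0,"rx":0,"ry":0,"rz":0},{"claw":255,"tx":-15,"ty":0,"tz":0,"rx":0,"ry":0,"rz":0},{"claw":255,"tx":0,"ty":-15,"tz":0,"rx":0,"ry":0,"rz":0},{"claw":255,"tx":0,"ty":-18,"tz":0,"rx":0,"ry":0,"rz":0},{"claw":255,"tx":0,"ty":-8,"tz":0,"rx":0,"ry":0,"rz":0},{"claw":255,"tx":0,"ty":0,"tz":0,"rx":0,"ry":0,"rz":0},{"claw":255,"tx":0,"ty":0,"tz":0,"rx":0,"ry":0,"rz":0}]'
python3 -c "
from h import *
plan([.597,.033,.09],(0,1))
f=imaging.grab_frame('side');cv2.imwrite('pics/side10.png',f[:,:,::-1]);cv2.imwrite('pics/sd10.png',cv2.resize(f[170:270,140:310,::-1],None,fx=4.5,fy=4.5))
f=imaging.grab_frame('scene');cv2.imwrite('pics/sc10.png',cv2.resize(f[180:310,250:350,::-1],None,fx=4.5,fy=4.5))"
```

```text
time: 29.05
ee_pos: [0.5848, 0.0331, 0.1417]
orientation: [-1.209, 1.208, 1.209]
contact_force: [-0.2, 0.3, -0.3]
gripper_width: 0.0007
t 29.05 pos [0.5848 0.0331 0.1417] w 0.0007 F [-0.2  0.3 -0.3] j6 [-0.13  0.38  1.56  0.    1.2  -1.71]
Rcols x [ 0.001  0.001 -1.   ] y [-1.    -0.001 -0.001] z [-0.001  1.     0.001]
rot in tool [0.0005 0.0008 0.0009]
shift mm tool [ 51.7 -12.2  -0.1]
```

View pics/sd10.png

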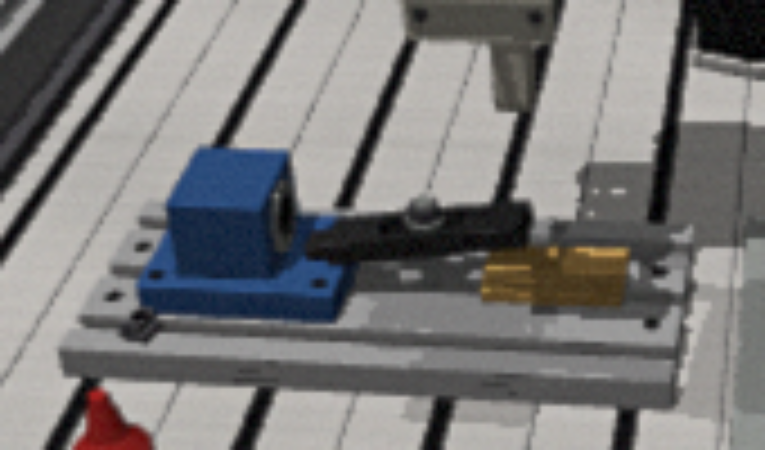

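View pics/sc10.png

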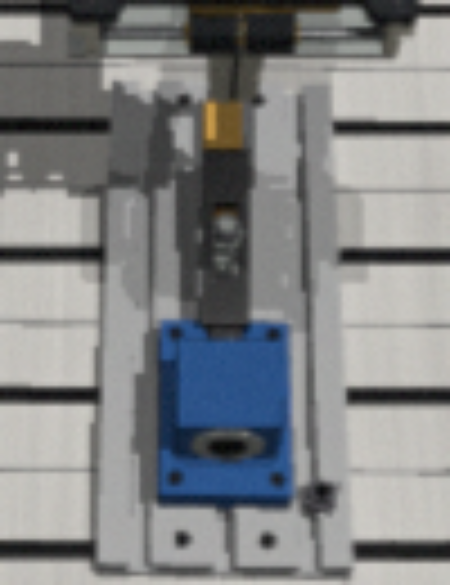

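```bash
python3 -m inch '[{"claw":255,"tx":10,"ty":-8,"tz":0,"rx":0,"ry":0,"rz":0},{"claw":255,"tx":20,"ty":-4,"tz":0,"rx":0,"ry":0,"rz":0},{"claw":255,"tx":15,"ty":0,"tz":0,"rx":0,"ry":0,"rz":0},{"claw":255,"tx":4,"ty":0,"tz":0,"rx":0,"ry":0,"rz":0},{"claw":255,"tx":0,"ty":0,"tz":0,"rx":0,"ry":0,"rz":0}]'
python3 -c "
from h import *
plan([.597,.033,.07],(0,1))"
```

```text
time: 29.65
ee_pos: [0.5962, 0.0333, 0.0888]
orientation: [-1.208, 1.209, 1.211]
contact_force: [0.4, -0.3, 0.1]
gripper_width: 0.0005
t 29.65 pos [0.5962 0.0333 0.0888] w 0.0005 F [ 0.4 -0.3  0.1] j6 [-0.13  0.45  1.59  0.    1.1  -1.7 ]
Rcols x [-0.001  0.001 -1.   ] y [-1.    -0.     0.001] z [-0.     1.     0.001]
rot in tool [ 0.0003  0.0011 -0.0011]
shift mm tool [18.8 -0.8 -0.3]
```

```bash
python3 -m inch '[{"claw":255,"tx":5,"ty":0,"tz":0,"rx":0,"ry":0,"rz":0},{"claw":255,"tx":5,"ty":0,"tz":0,"rx":0,"ry":0,"rz":0}]';python3 -m inch '[{"claw":255,"tx":4,"ty":0,"tz":0,"rx":0,"ry":0,"rz":0},{"claw":255,"tx":3,"ty":0,"tz":0,"rx":0,"ry":0,"rz":0}]'
```

```text
time: 29.85
ee_pos: [0.597, 0.0332, 0.0792]
orientation: [-1.209, 1.208, 1.209]
contact_force: [0.2, 0.0, -0.3]
gripper_width: 0.0006
time: 30.05
ee_pos: [0.5972, 0.0332, 0.0721]
orientation: [-1.21, 1.207, 1.209]
contact_force: [-1.8, -0.5, 2.9]
gripper_width: 0.0006
```

```bash
python3 -m inch '[{"claw":255,"tx":3,"ty":0,"tz":0,"rx":0,"ry":0,"rz":0},{"claw":255,"tx":3,"ty":0,"tz":0,"rx":0,"ry":0,"rz":0}]';python3 -c "
from h import *
plan([.597,.033,.07],(0,1))"
```

```text
time: 30.25
ee_pos: [0.5967, 0.0332, 0.0665]
orientation: [-1.209, 1.208, 1.209]
contact_force: [-2.9, 0.0, 4.1]
gripper_width: 0.0005
t 30.25 pos [0.5967 0.0332 0.0665] w 0.0005 F [-2.9  0.   4.1] j6 [-0.13  0.48  1.61  0.    1.05 -1.7 ]
Rcols x [ 0.001  0.001 -1.   ] y [-1.    -0.001 -0.001] z [-0.001  1.     0.001]
rot in tool [0.0005 0.0006 0.0007]
shift mm tool [-3.5 -0.3 -0.2]
```

```bash
python3 -m inch '[{"claw":255,"tx":3,"ty":0,"tz":0,"rx":0,"ry":0,"rz":0},{"claw":255,"tx":2,"ty":0,"tz":0,"rx":0,"ry":0,"rz":0}]';python3 -m inch '[{"claw":255,"tx":2,"ty":0,"tz":0,"rx":0,"ry":0,"rz":0}]'
```

```text
time: 30.45
ee_pos: [0.596, 0.0332, 0.0615]
orientation: [-1.209, 1.209, 1.21]
contact_force: [-3.8, -0.9, 5.1]
gripper_width: 0.0008
time: 30.55
ee_pos: [0.5956, 0.0332, 0.0594]
orientation: [-1.209, 1.209, 1.211]
contact_force: [-3.8, -0.7, 4.8]
gripper_width: 0.0009
```

```bash
python3 -m inch '[{"claw":255,"tx":1.5,"ty":0,"tz":0,"rx":0,"ry":0,"rz":0}]'; python3 -m inch '[{"claw":255,"tx":1.5,"ty":0,"tz":0,"rx":0,"ry":0,"rz":0}]'
```

```text
time: 30.65
ee_pos: [0.5955, 0.0332, 0.0585]
orientation: [-1.209, 1.209, 1.211]
contact_force: [-6.3, 0.1, 18.6]
gripper_width: 0.0006
time: 30.75
ee_pos: [0.5955, 0.0332, 0.0585]
orientation: [-1.209, 1.209, 1.211]
contact_force: [-7.7, 0.6, 19.9]
gripper_width: 0.0002
```

```bash
python3 -c "
from h import *
f=imaging.grab_frame('side');cv2.imwrite('pics/side11.png',f[:,:,::-1]);crop(f[:,:,::-1],160,195,300,275,5.5,'pics/sd11.png')
print(readout.state()['contact_force'],readout.state()['joint_vel'].round(3))
f=imaging.grab_frame('scene');cv2.imwrite('pics/scene11.png',f[:,:,::-1])
for i in range(4): imaging.grab_frame('side')
st=readout.state();print(st['time'],st['contact_force'],st['ee_pos'])"
```

```text
[-6.63824088  0.43997472 15.3739015 ] [ 0.001 -0.004 -0.001  0.002  0.001 -0.001]
31.05 [-7.10743158  0.1102336  15.58385649] [0.59549187 0.03320757 0.05860741]
```

View pics/sd11.png

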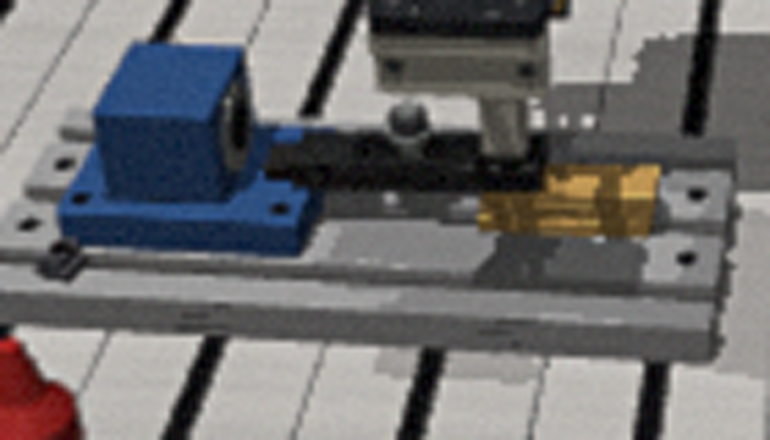

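View pics/scene11.png

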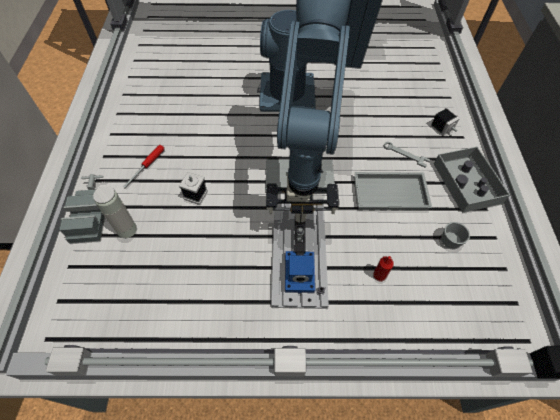

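```bash
python3 -c "
from bench import job
print(job.sign_off())"
```

```text
the job is handed in; nothing more can be done
None
```

I packed the heel with all three shims and handed in at about 31 s, with the closed fingers still pressing the strap heel down. The hand-in gives no verdict, so the checks below are my own readings.

- **Lid:** I lifted it about 120 mm clear of the tray and laid it on the open bed in front of the plate. A picture after release showed it flat, and nothing touched it afterwards. Its first contact with the bed showed about 46 N at the wrist, under the 120 N limit.
- **Pack:** the three shims lie one on another, flat and in line with the strap, with roughly 30 mm under the heel. The tray is empty.
- **Shim count:** my early picture-based heights for the clamp ranged from about 12 to 23 mm above the plate. The fingers first met the heel top at about 73 to 75 mm, which puts the clamp at about 22 mm, so two shims (16 mm) would have left the heel low. I chose three from the pictures without a trial push on two.
- **Press:** the push stopped hard at a height of 58.5 mm, which means the strap is about 0.02 rad heel-high on the 24 mm pack. Downward force stayed at about 15.5 N over the last 0.3 s of readings, of which about 10 N should reach the pack after the strap's spring.
- **Bystanders:** the last overview picture shows them in their places.

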